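# Seam the lid on a mushroom can with the hand-cranked seamer

### The arm

A 7-joint arm with a two-finger parallel gripper is mounted at the origin on the work surface. World frame = base frame: x ahead of the robot, y to its left, z up, the work surface at z = 0. Lengths are in m, angles in rad, forces in N, time in s.
With the tool pointing down it reaches from about 0.4 to 0.85 m from the base axis. Payload 10.4 kg.
Tool frame: the origin (TCP) lies between the finger pads; the fingertips stand manip.tcp_to_tips ahead of it and the grasp point (between the pads) lies 2 mm behind it (manip.tcp_to_tips is the distance from the TCP to the fingertips, in m); y points along the fingers, z is the direction in which the jaws open and shut, and the axes are right-handed (so a half turn about y gives the same grasp; the last joint's range is limited). The gripper opens to 85 mm and grips with 20 to 120 N. Pads are 22 mm wide; open, the fingers measure 114 mm over their backs; the gripper's body (76 mm by 85 mm) begins 54 mm behind the grasp point. The pads swing forward as they close: fully open they stand 13 mm farther back than shut.
Start: joints at [1.109, 0.332, -0.065, 1.46, 0.022, 1.35, -0.088], TCP at [0.266, -0.566, 0.248] pointing down, gripper open.
Joint ranges: [-2.6, 2.6], [-0.5, 2.12], [-1.47, 1.34], [0.16, 2.42], [-1.27, 4.41], [0.06, 2.06], [-2.6, 2.6]. Speed limits (rad/s): [2.22, 2.22, 2.79, 2.79, 3.14, 3.14, 3.14].

### API

Orientations are given as a unit quaternion [x, y, z, w].
In Python, from workcell import manip gives the robot as it stands. The module is installed in compiled form; this text tells all that it offers.
- The arm moves only by the tool move_arm, never from a script. Its argument "increments" is a list of rows, each an object with "offset": the shift along the tool's x, y, z in m, a list of three; "yaw": the turn about the tool's y in degrees; "jaw": the closure in counts, from 0 (fully open) to 255 (shut). In form: [{"offset": [tx, ty, tz], "yaw": yaw, "jaw": jaw}, ...]. A call has 1 to 10 rows; each row is the pose to reach, as a shift and turn from the pose measured when the call began, along the tool's axes at that moment; what a row does not reach only later rows make up. A row lasts 1/12 s, in which the tool goes at most 41.7 mm and 7.16 degrees, less where a joint would pass 70% of its speed; a pose out of reach is approached as far as the arm can. A call with a gripper value outside its range is refused whole. The fingers move at their own pace and stop on an object; "squeeze" is the grip in N (left out, the last holds). Time passes only in rows, so rows that repeat a pose let the fingers close. It gives the time, the measured TCP pose, the force and the opening at its end, in the units of the state.
- manip.get_obs(): the state, without advancing time (a new reading comes with each control period).
- manip.camera(name): name is "scene" or "top"; returns a dict with "pixels" (384x512x3 uint8, red, green, blue), "depth" (384x512 float32, m along the optical axis (not along the pixel's ray), 0 where there is no reading), "intrinsics" (3x3 intrinsics, pixels), "R" (3x3) and "t" (3): a world point X has camera coordinates R X + t. Camera axes: x right, y down, z forward; pixel columns grow to the right and rows downward; lengths in m; the calibration is good to about 2 mm. A picture is of the moment at which its call begins.
- manip.hand_in(): hands the job in, once; it reports no verdict.
Trained networks look in a picture, given as the dict that the camera call returned (one of the last four; its "shot" number tells which), for a name from the list of things; names that differ only in an ending like _2 or _b are one class to them, and where a whole thing is asked for, a point or a joint stands for the part that bears it (a point fixed in the world has none). Each returns a list of dicts, best first, with "confidence" (0 to 1); they miss things now and then, are a little off and sometimes report something else, mostly with a low value. They report only what shows in the picture. A call takes as long as a camera call.
- manip.recognise(picture, query): "bbox" ([left, top, right, bottom] in pixels, round what is visible of it).
- manip.spot_point(picture, query): "centre" ([column, row] in pixels: a listed point, or the origin of a listed thing).
The state is a dict: "clock": time; "joint_pos": joint angles; "joint_velocities": joint speeds; "tau": joint torques, N m; "position": TCP position; "ee_rot": TCP orientation; "ft_force": force on the tool from outside, world axes, zero at the start; "torque": the same for the moment, N m; "grip_width": opening from 0.0 (shut) to 1.0 (fully open).
Only numpy, scipy, OpenCV 4.12 (cv2) and the standard library are available. Lean on these libraries where they do the work, as an engineer would, in place of code of your own. Each camera call takes 0.05 s, during which the arm holds its last target. There are 200 camera calls.

### The job

Seam the lid on the can that is clamped in the bench seamer: swing the roll lever fully in, give the crank two full turns clockwise (seen from above) at a slow, steady pace, through the stiff spot in each turn, and stop with its handle back about where it began; then swing the roll lever fully out again. The seamer stands loose on its rubber feet, so feel your way round the handle's own circle without shoving or rocking the machine; do not turn the crank backwards or let it snap round, and leave everything else on the bench alone.

Things in the scene. Friction and masses are not known exactly. Their poses are not given: they have to be found in the camera images.
- spindle (a joint): turn of the seamer's spindle with the can and crank on it, rad: grows clockwise seen from above, 6.283 a turn, no stops; starts between -1.6 and 1.6. Drag about 0.2 N m. With the roll in, a stiff spot some 1 rad wide is centred at 3.14, 9.42, ... (the can's side seam passing the roll): it holds back by about 0.9 N m on its first half, then throws forward as strongly.
- crank_handle (a point): middle of the crank's grip: an upright black sleeve, 25 mm across, 64 mm tall, spinning freely on its pin on the flat slotted arm. The point is on the pin's axis, 30 mm below the sleeve's top, 39 mm above the arm; x points outward along the arm, away from the spindle. It goes round level; the pin is clamped somewhere in the slot, 79 to 111 mm from the spindle's upright axis.
- lever (a joint): roll lever of the seamer, rad: 0 fully out (roll clear of the can), 1.2 fully in, at its stop (an eccentric presses the roll on the lid's rim). Grows anticlockwise seen from above; drag about 0.6 N m, up to 0.9 as the roll bears; stays where it is left. Starts between 0 and 0.15.
- lever_grip (a point): middle of the roll lever's grip: an upright black round knob, 23 mm across, fast on the lever, its top 27 mm above this point, the lever's bar 23 mm below it. It swings level on a 120 mm radius about lever_pivot, well outside the crank's circle.
- lever_pivot (a point): point on the seamer, on the upright axis on which the roll lever swings, at the height of lever_grip; z up. The seamer weighs about 9 kg and stands loose on four rubber feet: some 25 N sideways at the crank's height begins to rock it, some 40 N to slide it.
- can_a: a sealed tin can, 77 mm across, 75 mm tall, standing by the seamer, a bystander; origin at the centre of its underside
- can_b: a second sealed tin can like can_a, a bystander; origin at the centre of its underside
- lids: a stack of can lids, 79 mm across, 24 mm high, a bystander; origin at the centre of its underside
- bowl: a small steel bowl, 116 mm across, 45 mm high, a bystander; origin at the centre of its underside
- spanner: an open-ended spanner, 170 mm long, lying flat behind the seamer, a bystander; x along it
- brush: a hand brush, 200 mm long, lying flat, a bystander; x along it
- jar: an amber glass jar with a steel cap, 72 mm across, 110 mm tall, a bystander; origin at the centre of its underside

How it is judged:
On the way, in this order (a step that is already met when the one before it is completed fails the run):
1. the roll lever is fully in, before the crank has gone round (value of joint lever above 1.1 rad and value of joint spindle below 2.5 rad), for 0.2 s.
2. the stiff spot has been passed once with the roll in (value of joint lever above 1.1 rad and value of joint spindle above 3.75 rad), for 0.05 s.
3. two turns have been made with the roll in (value of joint lever above 1.1 rad and value of joint spindle above 10.45 rad), for 0.2 s.
At the end, for the whole second after the job is handed in: The roll lever is fully out (within 0.12 rad) and the crank has been turned two full turns, not one or three, at rest with its handle within 45 mm of where it began; the seamer stands where it stood (lever pivot within 4 mm) (value of joint lever below 0.12 rad and value of joint spindle between 10.45 and 14.7 rad and distance of crank_handle from where it was at the start of the episode below 0.045 m and velocity of joint spindle between -0.1 and 0.1 rad/s and distance of lever_pivot from where it was at the start of the episode below 0.004 m); the robot touches nothing.
It fails at once if the crank runs faster than 3.5 rad/s, forward or back (it snaps round) (velocity of joint spindle above 3.5 rad/s or velocity of joint spindle below -3.5 rad/s).
It fails at once if the crank is turned backwards, well behind where it began (value of joint spindle below -2.2 rad).
It fails at once if the seamer is shoved, rocked or twisted on the bench: the lever's pivot shifts by more than 4 mm (distance of lever_pivot from where it was at the start of the episode above 0.004 m).
It fails at once if a bystander is pushed more than 25 mm or tipped (distance of any of can_a, can_b, lids, bowl, spanner, brush, jar from where it was at the start of the episode above 0.025 m or angle between any of can_a, can_b, lids, bowl, spanner, brush, jar's own z axis and vertical above 0.35 rad).
It also fails if it takes over 72 s, if anything falls off the work surface, if the arm or the gripper's body presses on something with over 40 N, if the wrist force passes 120 N, or if a joint passes its speed limit or range.

## Working session

There is one attempt and no reset: what is moved stays moved. The work goes in short steps, Python scripts to look and compute and a tool call to move; the robot and the scene stay as the last step left them, time stands still between calls to the robot, and variables do not carry over. Pictures are saved under pics/ and viewed, about 8 in all and at most 12, crops included, and the job is handed in when it is done.

Besides the shell and the picture viewer there is one more tool, called after "Request:" as a command line: name --argument value ..., lists and objects as JSON in quotes. move_arm: Moves the arm, as the interface text tells. Its arguments: {"type":"object","properties":{"increments":{"type":"array","items":{"type":"object","properties":{"offset":{"type":"array","items":{"type":"number"}},"yaw":{"type":"number"},"jaw":{"type":"number"}}}},"squeeze":{"type":"number"}},"required":["increments"]}

```bash
mkdir -p pics; cat > h.py <<'E'
from workcell import manip
import numpy as np, cv2
def ray(p,uv):
    K,R,t=np.array(p["intrinsics"]),np.array(p["R"]),np.array(p["t"])
    d=R.T@np.linalg.solve(K,[uv[0],uv[1],1.]); return -R.T@t,d
def at_z(p,uv,z):
    o,d=ray(p,uv); return o+d*(z-o[2])/d[2]
def dep(p,uv):
    o,d=ray(p,uv); u,v=int(round(uv[0])),int(round(uv[1]))
    w=p["depth"][max(v-1,0):v+2,max(u-1,0):u+2]; w=w[w>0]
    return o+d*np.median(w) if w.size else None
def tri(pa,ua,pb,ub):
    o1,d1=ray(pa,ua);o2,d2=ray(pb,ub)
    A=np.stack([d1,-d2],1);s=np.linalg.lstsq(A,o2-o1,rcond=None)[0]
    a,b=o1+d1*s[0],o2+d2*s[1]; return (a+b)/2,np.linalg.norm(a-b)
def save(p,n): cv2.imwrite(f"pics/{n}.png",p["pixels"][:,:,::-1])
E
python3 - <<'E'
from h import *
np.set_printoptions(precision=4,suppress=True)
s,t=manip.camera("scene"),manip.camera("top")
im=np.vstack([s["pixels"],t["pixels"]]);
save(s,"s0");save(t,"t0")
o=manip.get_obs();print(o["clock"],o["position"],o["ee_rot"],o["ft_force"],o["grip_width"],manip.tcp_to_tips)
for q in ["crank_handle","lever_grip","lever_pivot","can_a","lids","bowl","spanner","brush","jar"]:
    r=[manip.spot_point(p,q)[:2] for p in (s,t)]
    for n,p,l in zip("st",(s,t),r):
        for x in l: print(q,n,np.round(x["centre"],1),round(x["confidence"],2),dep(p,x["centre"]))
    if r[0] and r[1]: print("  tri",*tri(s,r[0][0]["centre"],t,r[1][0]["centre"]))
E
```

```text
0.1 [ 0.2654 -0.5655  0.2476] [-0.154   0.6906 -0.6897  0.1538] [0.086  0.1705 0.0897] 1.0039784786525907 0.017
crank_handle s [232.3 180.8] 0.7 [0.613  0.0699 0.2718]
crank_handle t [264.3 138.4] 0.46 [0.5906 0.067  0.2896]
  tri [0.5982 0.0647 0.2578] 0.002874447364096275
lever_grip s [142.  153.1] 0.64 [ 0.5266 -0.1955  0.2117]
lever_grip t [365.2 178.1] 0.92 [ 0.5149 -0.1879  0.2061]
  tri [ 0.518  -0.1945  0.2043] 0.013032429821133755
lever_pivot s [178.2 176.7] 0.75 [ 0.5559 -0.0889  0.1919]
lever_pivot s [123.6 220.4] 0.74 [ 0.6042 -0.2393  0.046 ]
lever_pivot t [324.1 161. ] 0.96 [ 0.558  -0.0882  0.1912]
  tri [ 0.5576 -0.0877  0.1936] 4.520167269259626e-05
can_a s [125.6 221.5] 0.87 [ 0.6006 -0.2375  0.039 ]
can_a s [187.6 198.6] 0.7 [ 0.58   -0.0586  0.1548]
can_a t [370.1 165.6] 0.66 [ 0.5674 -0.2393  0.0752]
can_a t [335.1 212.4] 0.6 [ 0.4333 -0.1402  0.0761]
  tri [ 0.578  -0.2593  0.0087] 0.0004335583767413721
lids t [270.4 223.5] 0.77 [0.3991 0.037  0.0244]
bowl s [375.  273.1] 0.7 [0.532  0.3754 0.0063]
bowl s [386.2 326.8] 0.24 [0.6979 0.4095 0.0649]
bowl t [157.1 180.2] 0.66 [0.5201 0.3752 0.0039]
  tri [ 0.5214  0.3769 -0.0066] 0.0015197708051711608
spanner s [234.7 273.2] 0.59 [0.6383 0.0709 0.0084]
spanner t [262.2 144. ] 0.6 [0.5891 0.0702 0.2337]
  tri [0.636  0.0672 0.0041] 0.004917436306248792
brush s [371.9 198.2] 0.69 [0.3026 0.3329 0.0231]
brush s [187.9 195.8] 0.28 [ 0.5806 -0.0561  0.1647]
brush t [171.8 263. ] 0.67 [0.28   0.3182 0.019 ]
  tri [ 0.277   0.3278 -0.0022] 0.010919996035037172
jar s [381.9 326.2] 0.63 [0.6977 0.4019 0.0622]
jar t [146.5 132.3] 0.61 [0.6424 0.3881 0.0989]
  tri [0.6634 0.4096 0.0098] 0.0052124622081095974
```

```bash
python3 - <<'E'
import cv2
a=cv2.imread("pics/s0.png");b=cv2.imread("pics/t0.png")
a=cv2.resize(a[100:300,80:330],None,fx=3,fy=3,interpolation=cv2.INTER_CUBIC);b=cv2.resize(b[90:260,200:420],None,fx=3.5,fy=3.5,interpolation=cv2.INTER_CUBIC)
cv2.imwrite("pics/s0c.png",a);cv2.imwrite("pics/t0c.png",b)
E
```

```text
(no output)
```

View pics/s0c.png

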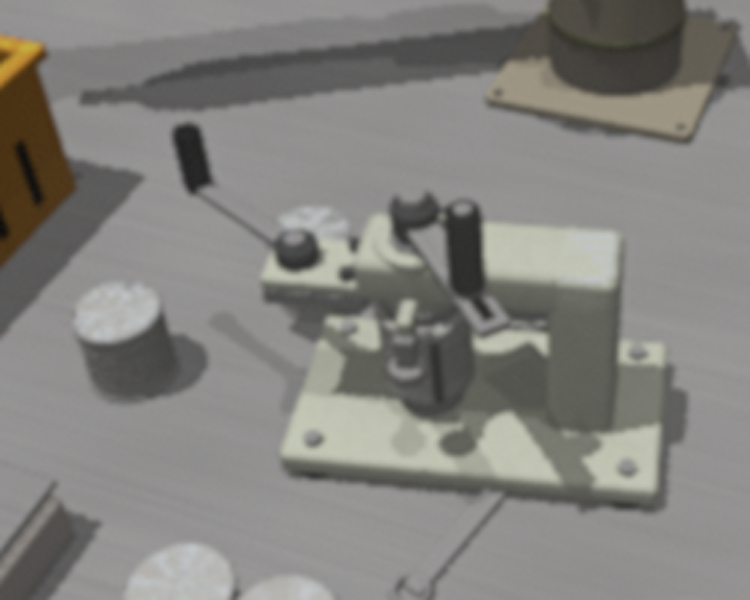

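View pics/t0c.png

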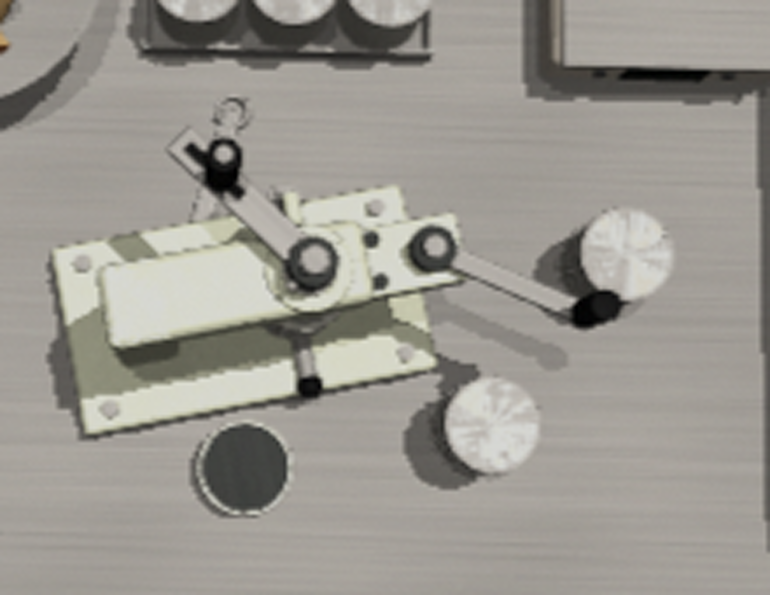

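The scene shows the lever knob upper left and the crank sleeve right of the hub. In the top view the hub is at about (289,165), the lever pivot at (323,160), the lever knob at (370,178) and the crank sleeve at (264,135). I'll measure those now.

```bash
python3 - <<'E'
from h import *
from scipy.spatial.transform import Rotation as Ro
np.set_printoptions(precision=4,suppress=True)
o=manip.get_obs();M=Ro.from_quat(o["ee_rot"]).as_matrix();print("tool axes cols\n",M)
s,t=manip.camera("scene"),manip.camera("top")
f=lambda c,r:(200+c/3.5,90+r/3.5); g=lambda c,r:(80+c/3,100+r/3)
for n,uv in dict(sleeve_top=f(228,150),hub=f(315,258),hub2=f(312,264),pivot=f(434,246),knob_top=f(606,302),armend=f(185,145)).items(): print("t",n,np.round(uv,1),dep(t,uv))
for n,uv in dict(sleeve_top=g(462,208),hub=g(413,205),knob_top=g(186,132),pivot=g(297,240)).items(): print("s",n,dep(s,uv))
print("tri sleeve top",*tri(s,g(462,207),t,f(228,150)));print("tri knob top",*tri(s,g(186,130),t,f(610,301)))
# dark points in height bands (top + scene cloud)
for nm,p in (("s",s),("t",t)):
    K,R,tt=map(np.array,(p["intrinsics"],p["R"],p["t"]));v,u=np.mgrid[:384,:512];d=p["depth"]
    X=(np.stack([u,v,np.ones_like(u)],-1)@np.linalg.inv(K).T*d[...,None]-tt)@R
    X=X[d>0]; 
    for lab,c,r,z0,z1 in (("sleeve",(.59,.067),.04,.25,.33),("knob",(.515,-.195),.035,.19,.26),("hub",(.52,-.005),.03,.25,.35)):
        m=(np.hypot(X[:,0]-c[0],X[:,1]-c[1])<r)&(X[:,2]>z0)&(X[:,2]<z1);Q=X[m]
        if len(Q): top=Q[Q[:,2]>Q[:,2].max()-.006];print(nm,lab,len(Q),Q.max(0),Q.min(0),"mean",Q.mean(0),"top",top.mean(0),len(top))
E
```

```text
tool axes cols
 [[-0.9053  0.      0.4248]
 [-0.4248 -0.     -0.9053]
 [-0.     -1.      0.    ]]
t sleeve_top [265.1 132.9] [0.6029 0.0654 0.2925]
t hub [290.  163.7] [0.5411 0.0028 0.2408]
t hub2 [289.1 165.4] [0.5372 0.0046 0.239 ]
t pivot [324.  160.3] [ 0.56   -0.0882  0.1897]
t knob_top [373.1 176.3] [ 0.5164 -0.1996  0.2328]
t armend [252.9 131.4] [0.6226 0.0936 0.2215]
s sleeve_top [0.6032 0.0707 0.2932]
s hub [0.5494 0.0089 0.2369]
s knob_top [ 0.5214 -0.1934  0.2348]
s pivot [ 0.5647 -0.0825  0.1911]
tri sleeve top [0.602  0.0677 0.2925] 0.004800444885796177
tri knob top [ 0.5161 -0.2001  0.2321] 0.005108281695434079
s sleeve 271 [0.6158 0.0818 0.2951] [0.5905 0.0575 0.2501] mean [0.6087 0.0719 0.2765] top [0.6042 0.0695 0.292 ] 77
s knob 188 [ 0.5297 -0.1861  0.2365] [ 0.5073 -0.2091  0.19  ] mean [ 0.5217 -0.195   0.2166] top [ 0.5184 -0.1974  0.2335] 48
t sleeve 120 [0.6105 0.0816 0.296 ] [0.5883 0.0578 0.2535] mean [0.5975 0.0701 0.2842] top [0.6007 0.07   0.2921] 43
t knob 109 [ 0.5249 -0.1864  0.2374] [ 0.5037 -0.2075  0.1904] mean [ 0.5134 -0.1946  0.2234] top [ 0.5149 -0.1967  0.2331] 43
```

Request:
move_arm --increments '[{"offset":[-0.035,-0.02,-0.02],"yaw":-7,"jaw":0},{"offset":[-0.07,-0.04,-0.04],"yaw":-14,"jaw":0},{"offset":[-0.105,-0.06,-0.062],"yaw":-21,"jaw":0},{"offset":[-0.14,-0.06,-0.083],"yaw":-28,"jaw":0},{"offset":[-0.175,-0.06,-0.103],"yaw":-35,"jaw":0},{"offset":[-0.21,-0.06,-0.124],"yaw":-42,"jaw":0},{"offset":[-0.245,-0.06,-0.144],"yaw":-43,"jaw":0},{"offset":[-0.28,-0.06,-0.165],"yaw":-43,"jaw":0},{"offset":[-0.315,-0.06,-0.186],"yaw":-43,"jaw":0},{"offset":[-0.345,-0.06,-0.205],"yaw":-43,"jaw":0}]'

```text
clock: 1.93
position: [0.4917, -0.2314, 0.3086]
ee_rot: [0.396, -0.585, 0.586, -0.396]
ft_force: [0.9, -0.1, 0.6]
grip_width: 0.998
```

```bash
cat >> h.py <<'E'
from scipy.spatial.transform import Rotation as Ro
np.set_printoptions(precision=4,suppress=True)
def off(targets):
    o=manip.get_obs();M=Ro.from_quat(o["ee_rot"]).as_matrix()
    print("j",o["joint_pos"],"z ang",np.degrees(np.arctan2(M[1,2],M[0,2])))
    for T in targets: print(np.round((np.array(T)-o["position"])@M,4))
E
python3 - <<'E'
from h import *
off([(.5165,-.1975,.308),(.5165,-.1975,.210)])
s,t=manip.camera("scene"),manip.camera("top")
for n,p in (("s",s),("t",t)):
    for q in("lever_grip","crank_handle"):
        for x in manip.spot_point(p,q)[:2]: print(n,q,x["centre"],x["confidence"],dep(p,x["centre"]))
E
```

```text
j [ 0.7303  0.1521 -0.4185  1.5657  0.0623  1.4362 -0.0733] z ang -21.83347680044363
[-0.0407  0.0007  0.0104]
[-0.0407  0.0987  0.0103]
s lever_grip [145.0, 153.7] 0.89 [ 0.5226 -0.1905  0.2082]
s lever_grip [183.6, 198.8] 0.16 [ 0.5827 -0.0674  0.1539]
s crank_handle [232.9, 180.1] 0.93 [0.6142 0.0718 0.2751]
t lever_grip [367.5, 177.7] 0.79 [ 0.5132 -0.1872  0.2282]
t crank_handle [369.2, 167.8] 0.73 [ 0.5612 -0.2369  0.0744]
t crank_handle [261.4, 138.5] 0.66 [0.5903 0.0736 0.2891]
```

Request:
move_arm --increments '[{"offset":[-0.025,0,0.006],"yaw":0,"jaw":90},{"offset":[-0.041,0,0.01],"yaw":0,"jaw":100},{"offset":[-0.041,0.02,0.01],"yaw":0,"jaw":100},{"offset":[-0.041,0.045,0.01],"yaw":0,"jaw":100},{"offset":[-0.041,0.07,0.01],"yaw":0,"jaw":100},{"offset":[-0.041,0.09,0.01],"yaw":0,"jaw":100},{"offset":[-0.041,0.098,0.01],"yaw":0,"jaw":110},{"offset":[-0.041,0.098,0.01],"yaw":0,"jaw":140},{"offset":[-0.041,0.098,0.01],"yaw":0,"jaw":160},{"offset":[-0.041,0.098,0.01],"yaw":0,"jaw":165}]' --squeeze 20

```text
clock: 3.07
position: [0.5153, -0.2013, 0.2118]
ee_rot: [0.395, -0.585, 0.587, -0.396]
ft_force: [-0.4, 0.9, 0.2]
grip_width: 0.355
```

```bash
cat >> h.py <<'E'
P=np.array([.56,-.087])
def swing(a0,a1,n=10,R=.119,z=.211,dy=True):
    A=np.radians(np.linspace(a0,a1,n+1)[1:])
    off([(P[0]+R*np.cos(a),P[1]+R*np.sin(a),z) for a in A])
E
python3 -c "
from h import *
swing(-111.5,-76.5)"
```

```text
j [ 0.6771  0.2292 -0.4444  1.6863  0.1042  1.2474 -0.1742] z ang -22.000700386789372
[-0.004   0.0008  0.0069]
[-0.0047  0.0008  0.0141]
[-0.0059  0.0008  0.0213]
[-0.0075  0.0009  0.0284]
[-0.0096  0.0009  0.0354]
[-0.012   0.0009  0.0422]
[-0.0149  0.0009  0.0489]
[-0.0181  0.0009  0.0554]
[-0.0218  0.0009  0.0617]
[-0.0258  0.0009  0.0677]
```

Request:
move_arm --increments '[{"offset":[-0.004,0,0.007],"yaw":-3.5,"jaw":165},{"offset":[-0.005,0,0.014],"yaw":-7,"jaw":165},{"offset":[-0.006,0,0.021],"yaw":-10.5,"jaw":165},{"offset":[-0.0075,0,0.028],"yaw":-14,"jaw":165},{"offset":[-0.0095,0,0.035],"yaw":-17.5,"jaw":165},{"offset":[-0.012,0,0.042],"yaw":-21,"jaw":165},{"offset":[-0.015,0,0.049],"yaw":-24.5,"jaw":165},{"offset":[-0.018,0,0.055],"yaw":-28,"jaw":165},{"offset":[-0.022,0,0.0615],"yaw":-31.5,"jaw":165},{"offset":[-0.026,0,0.0675],"yaw":-35,"jaw":165}]'

```text
clock: 3.9
position: [0.5873, -0.205, 0.2134]
ee_rot: [0.554, -0.439, 0.441, -0.552]
ft_force: [-5.6, -5.6, 2.3]
grip_width: 0.355
```

```bash
python3 -c "
from h import *
swing(-78,-46)"
```

```text
j [ 0.6597  0.3913 -0.5165  1.4977  0.201   1.3027  0.3499] z ang 13.018939173024533
[-0.0022  0.0024  0.0046]
[-0.0027  0.0024  0.0112]
[-0.0035  0.0024  0.0178]
[-0.0047  0.0024  0.0243]
[-0.0062  0.0024  0.0308]
[-0.0081  0.0023  0.0372]
[-0.0103  0.0023  0.0434]
[-0.0129  0.0023  0.0495]
[-0.0159  0.0023  0.0555]
[-0.0191  0.0023  0.0613]
```

Request:
move_arm --increments '[{"offset":[-0.0015,0.002,0.006],"yaw":-3.2,"jaw":165},{"offset":[-0.002,0.002,0.012],"yaw":-6.4,"jaw":165},{"offset":[-0.003,0.002,0.018],"yaw":-9.6,"jaw":165},{"offset":[-0.0045,0.002,0.0245],"yaw":-12.8,"jaw":165},{"offset":[-0.006,0.002,0.031],"yaw":-16,"jaw":165},{"offset":[-0.008,0.002,0.037],"yaw":-19.2,"jaw":165},{"offset":[-0.01,0.002,0.0435],"yaw":-22.4,"jaw":165},{"offset":[-0.013,0.002,0.0495],"yaw":-25.6,"jaw":165},{"offset":[-0.016,0.002,0.0555],"yaw":-28.8,"jaw":165},{"offset":[-0.019,0.002,0.0595],"yaw":-32,"jaw":165}]'

```text
clock: 4.73
position: [0.6405, -0.1777, 0.2128]
ee_rot: [0.656, -0.269, 0.273, -0.65]
ft_force: [-13.4, -15.6, 5.0]
grip_width: 0.354
```

```bash
python3 -c "
from h import *
o=manip.get_obs();d=o['position'][:2]-P;print(np.degrees(np.arctan2(d[1],d[0])),np.hypot(*d),o['ft_force'])
swing(-47,-37,5)"
```

```text
-48.425354633299534 0.12128402521618563 [-13.4059 -15.638    5.0045]
j [ 0.6212  0.5044 -0.603   1.3701  0.2951  1.3526  0.7975] z ang 44.91730243731824
[-0.0021  0.0017  0.0073]
[-0.0022  0.0017  0.0114]
[-0.0024  0.0016  0.0156]
[-0.0028  0.0016  0.0197]
[-0.0033  0.0016  0.0238]
```

Request:
move_arm --increments '[{"offset":[0,0.001,0],"yaw":0,"jaw":165},{"offset":[0,0.001,0],"yaw":0,"jaw":165}]'

```text
clock: 4.9
position: [0.6409, -0.1791, 0.2131]
ee_rot: [0.656, -0.269, 0.274, -0.649]
ft_force: [0.1, -0.4, -0.1]
grip_width: 0.355
```

```bash
python3 -c "
from h import *
s,t=manip.camera('scene'),manip.camera('top')
save(s,'s1');save(t,'t1')
o=manip.get_obs();print(o['ft_force'],o['position'])
for q in('lever_grip','lever_pivot'):
    for n,p in (('s',s),('t',t)):
        for x in manip.spot_point(p,q)[:2]: print(n,q,x['centre'],x['confidence'],dep(p,x['centre']))
"
```

```text
[-1.6709 -2.9873  1.8662] [ 0.6408 -0.1785  0.2128]
s lever_grip [122.0, 186.1] 0.68 [ 0.6718 -0.1479  0.246 ]
t lever_grip [361.0, 130.3] 0.56 [ 0.6298 -0.1716  0.23  ]
t lever_grip [270.3, 220.8] 0.33 [0.4068 0.0374 0.0242]
s lever_pivot [177.3, 170.8] 0.56 [ 0.4203 -0.179   0.077 ]
t lever_pivot [325.8, 160.6] 0.93 [ 0.5595 -0.0929  0.1887]
```

Request:
move_arm --increments '[{"offset":[0,0.001,0.002],"yaw":-1,"jaw":165},{"offset":[0,0.001,0.004],"yaw":-2,"jaw":165},{"offset":[0,0.001,0.004],"yaw":-2,"jaw":165},{"offset":[0,0.001,0.004],"yaw":-2,"jaw":165}]'

```text
clock: 5.53
position: [0.641, -0.1779, 0.2115]
ee_rot: [0.662, -0.26, 0.261, -0.652]
ft_force: [-15.6, -6.9, 9.4]
grip_width: 0.354
```

Request:
move_arm --increments '[{"offset":[0,0,-0.003],"yaw":0,"jaw":150},{"offset":[0,0,-0.003],"yaw":0,"jaw":110},{"offset":[0,0,-0.003],"yaw":0,"jaw":100},{"offset":[0,-0.02,-0.003],"yaw":0,"jaw":100},{"offset":[0,-0.05,-0.003],"yaw":0,"jaw":100},{"offset":[0,-0.085,-0.003],"yaw":0,"jaw":90},{"offset":[0,-0.12,-0.003],"yaw":7,"jaw":90},{"offset":[0,-0.12,-0.003],"yaw":14,"jaw":90},{"offset":[0,-0.12,-0.003],"yaw":21,"jaw":90}]'

```text
clock: 6.28
position: [0.6407, -0.1771, 0.3343]
ee_rot: [0.602, -0.374, 0.38, -0.594]
ft_force: [0.6, 0.4, -0.3]
grip_width: 0.646
```

```bash
python3 -c "
from h import *
s,t=manip.camera('scene'),manip.camera('top')
save(s,'s1');save(t,'t1')
for q in('lever_grip','lever_pivot','crank_handle'):
    for n,p in (('s',s),('t',t)):
        for x in manip.spot_point(p,q)[:2]: print(n,q,x['centre'],x['confidence'],dep(p,x['centre']))
a=s['pixels'][100:300,80:330,::-1];b=t['pixels'][80:280,200:400,::-1]
import cv2
cv2.imwrite('pics/c1.png',cv2.resize(np.hstack([a,b]),None,fx=1.75,fy=1.75,interpolation=cv2.INTER_CUBIC))
off([(.602,.069,.33),(.602,.069,.266)])
"
```

```text
s lever_grip [126.3, 186.5] 0.92 [ 0.635  -0.171   0.2066]
t lever_grip [359.8, 129.5] 0.78 [ 0.633  -0.17    0.2249]
s lever_pivot [177.5, 172.5] 0.82 [ 0.427  -0.1749  0.0774]
t lever_pivot [326.0, 160.2] 0.95 [ 0.5606 -0.0934  0.1887]
t crank_handle [263.2, 138.9] 0.46 [0.5894 0.0695 0.2893]
j [ 0.5681  0.4503 -0.5588  1.1807  0.2469  1.5756  0.5069] z ang 25.854306840248217
[-0.2389 -0.0022  0.0742]
[-0.2395  0.0618  0.0749]
```

View pics/c1.png

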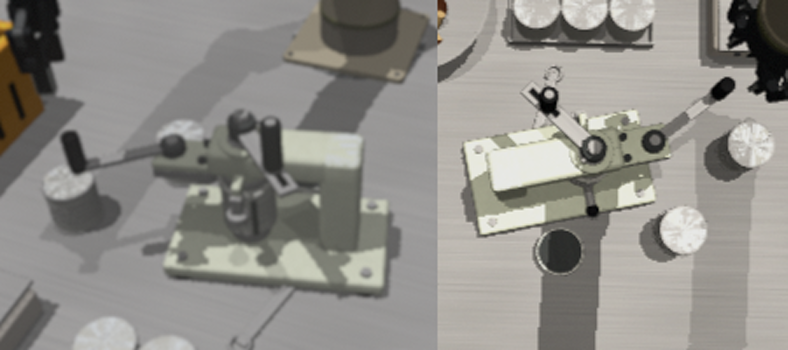

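Request:
move_arm --increments '[{"offset":[-0.035,0,0.011],"yaw":6,"jaw":90},{"offset":[-0.07,0,0.022],"yaw":12,"jaw":90},{"offset":[-0.105,0,0.033],"yaw":18,"jaw":90},{"offset":[-0.14,0,0.044],"yaw":24,"jaw":90},{"offset":[-0.175,0,0.055],"yaw":25.85,"jaw":90},{"offset":[-0.21,0,0.066],"yaw":25.85,"jaw":90},{"offset":[-0.239,0,0.074],"yaw":25.85,"jaw":90},{"offset":[-0.239,0,0.074],"yaw":25.85,"jaw":90},{"offset":[-0.239,0,0.074],"yaw":25.85,"jaw":90}]'

```text
clock: 7.43
position: [0.6012, 0.0713, 0.328]
ee_rot: [0.506, -0.496, 0.501, -0.497]
ft_force: [0.5, -0.9, -0.5]
grip_width: 0.649
```

```bash
python3 -c "
from h import *
t=manip.camera('top');save(t,'t2');s=manip.camera('scene');save(s,'s2')
def mt(a,b,c,r,h=9):
    T=a[r-h:r+h+1,c-h:c+h+1];W=b[r-h-5:r+h+6,c-h-5:c+h+6]
    m=cv2.matchTemplate(W,T,cv2.TM_CCOEFF_NORMED);_,v,_,(x,y)=cv2.minMaxLoc(m)
    f=lambda l,c_,q:0.5*(l-q)/(l-2*c_+q) if l-2*c_+q else 0
    sx=f(m[y,x-1],m[y,x],m[y,x+1]) if 0<x<10 else 0; sy=f(m[y-1,x],m[y,x],m[y+1,x]) if 0<y<10 else 0
    return x+sx-5,y+sy-5,v
for k in 'st':
    a=cv2.imread(f'pics/{k}0.png')
    pts={'t':[(223,165),(231,207),(316,191),(307,149),(328,161),(309,170),(341,212),(270,224)],'s':[(184,246),(289,256),(293,218),(250,190),(281,190),(120,200),(300,118),(196,210)]}[k]
    for n in '12': print(k,n,[tuple(round(float(x),2) for x in mt(a,cv2.imread(f'pics/{k}{n}.png'),*p)) for p in pts])
off([(.602,.069,.33),(.602,.069,.266)])
"
```

```text
s 1 [(-0.11, 1.86, 0.62), (-0.03, 0.03, 1.0), (-0.06, 0.01, 1.0), (0.32, 0.03, 1.0), (0.09, 0.01, 1.0), (-0.05, 1.73, 0.65), (0.08, -0.09, 0.99), (-0.18, 0.29, 0.78)]
s 2 [(0.44, 0.37, 0.97), (-1.7, 1.83, 0.53), (-0.31, -0.14, 0.96), (0.24, 0.27, 0.94), (-2.1, -0.23, 0.8), (-0.26, 1.84, 0.69), (0.02, -0.06, 0.99), (-0.21, 0.43, 0.78)]
t 1 [(-0.05, 0.08, 0.98), (0.1, 0.03, 0.99), (-0.86, -0.13, 0.75), (0.06, -0.34, 0.34), (-0.11, -0.52, 0.7), (0.15, -0.25, 0.84), (-0.08, -0.02, 0.96), (0.21, 0.1, 0.8)]
t 2 [(-0.1, 0.54, 0.4), (0.25, 0.02, 0.98), (4.23, -5.0, 0.24), (5.0, -0.77, 0.12), (5.0, -0.95, 0.2), (-2.01, -3.24, 0.22), (-1.84, -3.17, 0.06), (0.05, 0.08, 0.91)]
j [ 0.2708  0.3241 -0.6066  1.3542  0.195   1.5278 -0.3212] z ang -0.005373719769510755
[-0.001  -0.0023  0.0001]
[-0.0019  0.0617  0.0004]
```

Request:
move_arm --increments '[{"offset":[-0.001,0.025,0],"yaw":0,"jaw":90},{"offset":[-0.001,0.05,0],"yaw":0,"jaw":100},{"offset":[-0.001,0.06,0],"yaw":0,"jaw":120},{"offset":[-0.001,0.06,0],"yaw":0,"jaw":150},{"offset":[-0.001,0.06,0],"yaw":0,"jaw":170},{"offset":[-0.001,0.06,0],"yaw":0,"jaw":180},{"offset":[-0.001,0.06,0],"yaw":0,"jaw":190},{"offset":[-0.001,0.06,0],"yaw":0,"jaw":200},{"offset":[-0.001,0.06,0],"yaw":0,"jaw":200}]' --squeeze 20

```text
clock: 8.28
position: [0.6024, 0.068, 0.2691]
ee_rot: [0.504, -0.497, 0.503, -0.496]
ft_force: [2.0, -0.9, 4.7]
grip_width: 0.289
```

```bash
python3 -c "
from h import *
o=manip.get_obs();print(o['position'],o['ft_force'],o['grip_width'])
t=manip.camera('top')
# hub: circle-ish dark blob; point cloud near hub for z
K,R,tt=map(np.array,(t['intrinsics'],t['R'],t['t']));v,u=np.mgrid[:384,:512];d=t['depth']
X=(np.stack([u,v,np.ones_like(u)],-1)@np.linalg.inv(K).T*d[...,None]-tt)@R
c0=cv2.imread('pics/t0.png',0)[150:182,272:306];print(c0[::2,::2])
print((X[150:182:4,272:306:3,2]*1000).astype(int)); print(at_z(t,(289.5,164.5),.245),at_z(t,(289.5,164.5),.24))
"
```

```text
[0.6024 0.068  0.2691] [ 1.9728 -0.8872  4.656 ] 0.289208423019453
[[180 180 175 182 101 189 212 206 213 213 212 213 213 213 213 214 169]
 [182 180 179 174 179 166 209 183 213 213 213 208 204 206 210 212 213]
 [178 183 181 180 175 180 141 161 201 187 172 186 193 201 206 175 207]
 [ 92 175 184 181 180 174 179 161 205 206 212 203 196 212 213 206 145]
 [ 93  70 174 185 183 179 170 103  62  65 112 203 207 200 214 207  78]
 [137 135  86 170 184 175  64  68 118 153  91  68 210 209 213 211 135]
 [179 137 115  80 168 119  64 147 176 180 177  89 168 213 209 213 173]
 [213 181 127 136  83  56  64 149 175 175 180 102 116 213 198 207 190]
 [213 213 196 140 116  30  65  71 170 175 147  74 150 213 210 212 203]
 [213 211 189 170 121  47  56  43  59  64  61  63 180 212 203 213 206]
 [214 213 172 170 137 102  60  53  62  65  60  94 205 213 193 213 210]
 [213 213 178 170 134 105  95  40  25  47 107 188 212 202 206 214 212]
 [213 214 214 158 133 143 125 111 126 141 213 213 213 185 208 201 189]
 [213 213 213 213 166 205 212 212 214 213 212 207 139 165 141 108  78]
 [213 213 212 209 206 182 106 188 197 189 132  65  67  70  79  94  98]
 [192 177 168 155 125  90  65  62  60  62  79  95  86  97  97  94  95]]
[[ 650  650  656  656  657  660  661  661  661  662  661  661]
 [ 648  654  655  655  659  662  663  660  662  664  663  662]
 [ 648  651  655  658  659  660  662  663  663  663  666  663]
 [ 648  650  654  656  659  660  662  664  664  666  664  663]
 [ 646  649  655  657  658  661  662  664  665  666  667  666]
 [ 644  649  653  656 1190  661  662  665  664  667  668  668]
 [ 643  649  653  655  659  661  664  664  666  666  666  669]
 [ 643  646  651  655  660  661  664  667  667  666  668  669]]
[0.5385 0.0043 0.245 ] [0.5393 0.0039 0.24  ]
```

```bash
cat >> h.py <<'E'
import json
from scipy.optimize import least_squares
def crank(dth,C=(.5415,.003),R=None,n=10,lead=0.,z=.268,j=200):
    C=np.array(C);o=manip.get_obs();p=o["position"];M=Ro.from_quat(o["ee_rot"]).as_matrix()
    d=p[:2]-C;a=np.arctan2(d[1],d[0]);r=np.hypot(*d);F=o["ft_force"];e=d/r;tn=np.array([e[1],-e[0]])
    print("t%.2f ang %.3f r %.4f Frad %.1f Ftan %.1f Fz %.1f w %.1f z %.4f"%(o["clock"],a,r,F[:2]@e,F[:2]@tn,F[2],o["grip_width"]*85,p[2]))
    open("log.txt","a").write(json.dumps([o["clock"],*p,*F])+"\n")
    R=R or r; out=[]
    for k in range(1,n+1):
        b=a-lead*min(k,2)/2-dth*k/n; q=(np.array([*(C+R*np.array([np.cos(b),np.sin(b)])),z])-p)@M
        out.append({"offset":[float(x) for x in np.round(q,4)],"yaw":0,"jaw":j})
    print(json.dumps(out))
def fit():
    L=np.array([json.loads(l) for l in open("log.txt")])[:,1:3]
    s=least_squares(lambda q:list(np.hypot(*(L-q[:2]).T)-q[2])+[(q[0]-.5415)/2,(q[1]-.003)/2],[.5415,.003,.089]);print("fit",s.x,np.round(s.fun*1e3,1))
E
python3 -c "
from h import *
crank(.4)"
```

```text
t8.33 ang 0.819 r 0.0891 Frad 0.6 Ftan 3.0 Fz 5.8 w 24.6 z 0.2691
[{"offset": [0.0025, 0.0011, 0.0026], "yaw": 0, "jaw": 200}, {"offset": [0.0051, 0.0011, 0.005], "yaw": 0, "jaw": 200}, {"offset": [0.0077, 0.0012, 0.0074], "yaw": 0, "jaw": 200}, {"offset": [0.0105, 0.0012, 0.0096], "yaw": 0, "jaw": 200}, {"offset": [0.0134, 0.0013, 0.0117], "yaw": 0, "jaw": 200}, {"offset": [0.0163, 0.0013, 0.0137], "yaw": 0, "jaw": 200}, {"offset": [0.0193, 0.0013, 0.0156], "yaw": 0, "jaw": 200}, {"offset": [0.0224, 0.0014, 0.0174], "yaw": 0, "jaw": 200}, {"offset": [0.0256, 0.0014, 0.019], "yaw": 0, "jaw": 200}, {"offset": [0.0288, 0.0015, 0.0206], "yaw": 0, "jaw": 200}]
```

Request:
move_arm --increments '[{"offset":[0.0025,0,0.0026],"yaw":0,"jaw":200},{"offset":[0.005,0,0.005],"yaw":0,"jaw":200},{"offset":[0.0077,0,0.0074],"yaw":0,"jaw":200},{"offset":[0.0105,0,0.0096],"yaw":0,"jaw":200},{"offset":[0.0134,0,0.0117],"yaw":0,"jaw":200},{"offset":[0.0163,0,0.0137],"yaw":0,"jaw":200},{"offset":[0.0193,0,0.0156],"yaw":0,"jaw":200},{"offset":[0.0224,0,0.0174],"yaw":0,"jaw":200},{"offset":[0.0256,0,0.019],"yaw":0,"jaw":200},{"offset":[0.0288,0,0.0206],"yaw":0,"jaw":200}]'

```text
clock: 9.17
position: [0.6237, 0.0397, 0.2693]
ee_rot: [0.504, -0.497, 0.503, -0.497]
ft_force: [4.7, 5.5, -2.1]
grip_width: 0.284
```

```bash
python3 -c "
from h import *
crank(.5);fit()"
```

```text
t9.17 ang 0.420 r 0.0900 Frad 6.5 Ftan -3.1 Fz -2.1 w 24.1 z 0.2693
[{"offset": [0.0041, 0.0013, 0.0017], "yaw": 0, "jaw": 200}, {"offset": [0.0084, 0.0014, 0.0032], "yaw": 0, "jaw": 200}, {"offset": [0.0127, 0.0014, 0.0046], "yaw": 0, "jaw": 200}, {"offset": [0.017, 0.0015, 0.0056], "yaw": 0, "jaw": 200}, {"offset": [0.0214, 0.0016, 0.0065], "yaw": 0, "jaw": 200}, {"offset": [0.0259, 0.0016, 0.0072], "yaw": 0, "jaw": 200}, {"offset": [0.0304, 0.0017, 0.0076], "yaw": 0, "jaw": 200}, {"offset": [0.0349, 0.0017, 0.0078], "yaw": 0, "jaw": 200}, {"offset": [0.0394, 0.0018, 0.0078], "yaw": 0, "jaw": 200}, {"offset": [0.0439, 0.0019, 0.0075], "yaw": 0, "jaw": 200}]
fit [0.5418 0.0026 0.0895] [-0.3  0.3  0.2 -0.2]
```

Request:
move_arm --increments '[{"offset":[0.0041,0,0.0022],"yaw":0,"jaw":200},{"offset":[0.0084,0,0.0042],"yaw":0,"jaw":200},{"offset":[0.0127,0,0.0056],"yaw":0,"jaw":200},{"offset":[0.017,0,0.0066],"yaw":0,"jaw":200},{"offset":[0.0214,0,0.0075],"yaw":0,"jaw":200},{"offset":[0.0259,0,0.0082],"yaw":0,"jaw":200},{"offset":[0.0304,0,0.0086],"yaw":0,"jaw":200},{"offset":[0.0349,0,0.0088],"yaw":0,"jaw":200},{"offset":[0.0394,0,0.0088],"yaw":0,"jaw":200},{"offset":[0.0439,0,0.0085],"yaw":0,"jaw":200}]'

```text
clock: 10.0
position: [0.6323, -0.0049, 0.2694]
ee_rot: [0.504, -0.497, 0.503, -0.496]
ft_force: [4.3, 1.3, -8.2]
grip_width: 0.289
```

```bash
python3 -c "
from h import *
crank(.6);fit()"
```

```text
t10.00 ang -0.087 r 0.0912 Frad 4.2 Ftan -1.7 Fz -8.2 w 24.6 z 0.2694
[{"offset": [0.0054, 0.0015, -0.0006], "yaw": 0, "jaw": 200}, {"offset": [0.0108, 0.0016, -0.0016], "yaw": 0, "jaw": 200}, {"offset": [0.0161, 0.0016, -0.0029], "yaw": 0, "jaw": 200}, {"offset": [0.0213, 0.0017, -0.0045], "yaw": 0, "jaw": 200}, {"offset": [0.0265, 0.0018, -0.0064], "yaw": 0, "jaw": 200}, {"offset": [0.0315, 0.0019, -0.0086], "yaw": 0, "jaw": 200}, {"offset": [0.0363, 0.0019, -0.0111], "yaw": 0, "jaw": 200}, {"offset": [0.041, 0.002, -0.0139], "yaw": 0, "jaw": 200}, {"offset": [0.0456, 0.002, -0.017], "yaw": 0, "jaw": 200}, {"offset": [0.0499, 0.0021, -0.0203], "yaw": 0, "jaw": 200}]
fit [0.542  0.0016 0.0901] [-0.4 -0.1  0.4  0.3 -0.7]
```

Request:
move_arm --increments '[{"offset":[0.0054,0.0005,0.0002],"yaw":0,"jaw":200},{"offset":[0.0108,0.001,-0.0006],"yaw":0,"jaw":200},{"offset":[0.0161,0.0015,-0.0019],"yaw":0,"jaw":200},{"offset":[0.0213,0.0015,-0.0035],"yaw":0,"jaw":200},{"offset":[0.0265,0.0015,-0.0054],"yaw":0,"jaw":200},{"offset":[0.0315,0.0015,-0.0076],"yaw":0,"jaw":200},{"offset":[0.0363,0.0015,-0.0101],"yaw":0,"jaw":200},{"offset":[0.041,0.0015,-0.0129],"yaw":0,"jaw":200},{"offset":[0.0456,0.0015,-0.016],"yaw":0,"jaw":200},{"offset":[0.0499,0.0015,-0.0193],"yaw":0,"jaw":200}]'

```text
clock: 10.83
position: [0.6136, -0.0539, 0.2692]
ee_rot: [0.503, -0.496, 0.503, -0.498]
ft_force: [5.5, 10.4, 0.9]
grip_width: 0.286
```

```bash
python3 -c "
from h import *
crank(.6,C=(.5425,.0015));fit()"
```

```text
t10.83 ang -0.661 r 0.0901 Frad -2.1 Ftan -11.6 Fz 0.9 w 24.3 z 0.2692
[{"offset": [0.0041, 0.0013, -0.0035], "yaw": 0, "jaw": 200}, {"offset": [0.0081, 0.0013, -0.0072], "yaw": 0, "jaw": 200}, {"offset": [0.0118, 0.0013, -0.0111], "yaw": 0, "jaw": 200}, {"offset": [0.0153, 0.0014, -0.0152], "yaw": 0, "jaw": 200}, {"offset": [0.0185, 0.0014, -0.0196], "yaw": 0, "jaw": 200}, {"offset": [0.0215, 0.0014, -0.0241], "yaw": 0, "jaw": 200}, {"offset": [0.0241, 0.0014, -0.0288], "yaw": 0, "jaw": 200}, {"offset": [0.0265, 0.0015, -0.0336], "yaw": 0, "jaw": 200}, {"offset": [0.0286, 0.0015, -0.0386], "yaw": 0, "jaw": 200}, {"offset": [0.0304, 0.0015, -0.0437], "yaw": 0, "jaw": 200}]
fit [0.5419 0.0014 0.0904] [-0.4 -0.1  0.3  0.2  0.2 -0.8]
```

Request:
move_arm --increments '[{"offset":[0.0045,0.001,-0.004],"yaw":0,"jaw":210},{"offset":[0.008,0.001,-0.007],"yaw":0,"jaw":210},{"offset":[0.0105,0.001,-0.0097],"yaw":0,"jaw":210},{"offset":[0.0131,0.001,-0.0125],"yaw":0,"jaw":210},{"offset":[0.0155,0.001,-0.0155],"yaw":0,"jaw":210},{"offset":[0.018,0.001,-0.0188],"yaw":0,"jaw":210},{"offset":[0.02,0.001,-0.0218],"yaw":0,"jaw":210},{"offset":[0.0221,0.001,-0.025],"yaw":0,"jaw":210},{"offset":[0.024,0.001,-0.0284],"yaw":0,"jaw":210},{"offset":[0.0258,0.001,-0.032],"yaw":0,"jaw":210}]' --squeeze 35

```text
clock: 11.67
position: [0.5821, -0.0788, 0.2692]
ee_rot: [0.502, -0.496, 0.503, -0.499]
ft_force: [0.6, 7.0, 5.5]
grip_width: 0.285
```

```bash
python3 -c "
from h import *
crank(.45,C=(.542,.0015));fit()"
```

```text
t11.67 ang -1.107 r 0.0898 Frad -6.0 Ftan -3.7 Fz 5.5 w 24.2 z 0.2692
[{"offset": [0.0017, 0.0012, -0.0037], "yaw": 0, "jaw": 200}, {"offset": [0.0033, 0.0012, -0.0074], "yaw": 0, "jaw": 200}, {"offset": [0.0046, 0.0012, -0.0112], "yaw": 0, "jaw": 200}, {"offset": [0.0058, 0.0012, -0.015], "yaw": 0, "jaw": 200}, {"offset": [0.0069, 0.0012, -0.0189], "yaw": 0, "jaw": 200}, {"offset": [0.0077, 0.0012, -0.0229], "yaw": 0, "jaw": 200}, {"offset": [0.0084, 0.0012, -0.0269], "yaw": 0, "jaw": 200}, {"offset": [0.0089, 0.0012, -0.0309], "yaw": 0, "jaw": 200}, {"offset": [0.0092, 0.0012, -0.0349], "yaw": 0, "jaw": 200}, {"offset": [0.0094, 0.0011, -0.0389], "yaw": 0, "jaw": 200}]
fit [0.5423 0.0016 0.09  ] [-0.4 -0.1  0.3  0.4 -0.3  0.4 -0.7]
```

Request:
move_arm --increments '[{"offset":[0.0013,0.0005,-0.0038],"yaw":0,"jaw":210},{"offset":[0.0027,0.001,-0.0076],"yaw":0,"jaw":210},{"offset":[0.004,0.001,-0.0114],"yaw":0,"jaw":210},{"offset":[0.0052,0.001,-0.0152],"yaw":0,"jaw":210},{"offset":[0.0063,0.001,-0.0191],"yaw":0,"jaw":210},{"offset":[0.0071,0.001,-0.0231],"yaw":0,"jaw":210},{"offset":[0.0078,0.001,-0.027],"yaw":0,"jaw":210},{"offset":[0.0083,0.001,-0.031],"yaw":0,"jaw":210},{"offset":[0.0086,0.001,-0.035],"yaw":0,"jaw":210},{"offset":[0.0088,0.001,-0.039],"yaw":0,"jaw":210}]'

```text
clock: 12.5
position: [0.5425, -0.0875, 0.269]
ee_rot: [0.502, -0.496, 0.503, -0.499]
ft_force: [-4.1, 6.3, 10.0]
grip_width: 0.279
```

```bash
python3 -c "
from h import *
crank(.6,C=(.542,.0015));fit()"
```

```text
t12.50 ang -1.565 r 0.0890 Frad -6.3 Ftan 4.1 Fz 10.0 w 23.7 z 0.2690
[{"offset": [-0.0002, 0.001, -0.0053], "yaw": 0, "jaw": 200}, {"offset": [-0.0006, 0.001, -0.0107], "yaw": 0, "jaw": 200}, {"offset": [-0.0014, 0.001, -0.0159], "yaw": 0, "jaw": 200}, {"offset": [-0.0025, 0.0009, -0.0212], "yaw": 0, "jaw": 200}, {"offset": [-0.0039, 0.0009, -0.0263], "yaw": 0, "jaw": 200}, {"offset": [-0.0056, 0.0008, -0.0314], "yaw": 0, "jaw": 200}, {"offset": [-0.0076, 0.0008, -0.0363], "yaw": 0, "jaw": 200}, {"offset": [-0.0099, 0.0008, -0.0411], "yaw": 0, "jaw": 200}, {"offset": [-0.0125, 0.0007, -0.0458], "yaw": 0, "jaw": 200}, {"offset": [-0.0154, 0.0007, -0.0503], "yaw": 0, "jaw": 200}]
fit [0.5428 0.0017 0.0895] [-0.3 -0.2  0.3  0.5  0.1 -0.3  0.7 -0.7]
```

Request:
move_arm --increments '[{"offset":[-0.0008,0,-0.0053],"yaw":0,"jaw":210},{"offset":[-0.0016,0,-0.0107],"yaw":0,"jaw":210},{"offset":[-0.0025,0,-0.0158],"yaw":0,"jaw":210},{"offset":[-0.0036,0,-0.021],"yaw":0,"jaw":210},{"offset":[-0.005,0,-0.026],"yaw":0,"jaw":210},{"offset":[-0.0067,0,-0.031],"yaw":0,"jaw":210},{"offset":[-0.0087,0,-0.0358],"yaw":0,"jaw":210},{"offset":[-0.011,0,-0.0406],"yaw":0,"jaw":210},{"offset":[-0.0135,0,-0.0452],"yaw":0,"jaw":210},{"offset":[-0.0163,0,-0.0496],"yaw":0,"jaw":210}]'

```text
clock: 13.33
position: [0.4928, -0.0711, 0.2691]
ee_rot: [0.502, -0.495, 0.503, -0.499]
ft_force: [5.6, 2.9, 5.9]
grip_width: 0.284
```

```bash
python3 -c "
from h import *
crank(.7,C=(.5428,.0022));fit()"
```

```text
t13.33 ang -2.170 r 0.0887 Frad -5.6 Ftan -3.0 Fz 5.9 w 24.2 z 0.2691
[{"offset": [-0.0037, 0.001, -0.005], "yaw": 0, "jaw": 200}, {"offset": [-0.0077, 0.0009, -0.0097], "yaw": 0, "jaw": 200}, {"offset": [-0.0121, 0.0009, -0.0141], "yaw": 0, "jaw": 200}, {"offset": [-0.0167, 0.0008, -0.0183], "yaw": 0, "jaw": 200}, {"offset": [-0.0216, 0.0007, -0.022], "yaw": 0, "jaw": 200}, {"offset": [-0.0268, 0.0007, -0.0255], "yaw": 0, "jaw": 200}, {"offset": [-0.0322, 0.0006, -0.0285], "yaw": 0, "jaw": 200}, {"offset": [-0.0378, 0.0005, -0.0312], "yaw": 0, "jaw": 200}, {"offset": [-0.0436, 0.0004, -0.0334], "yaw": 0, "jaw": 200}, {"offset": [-0.0495, 0.0004, -0.0353], "yaw": 0, "jaw": 200}]
fit [0.5435 0.0016 0.089 ] [-0.2 -0.2  0.1  0.4  0.2  0.1 -0.4  1.  -0.7]
```

Request:
move_arm --increments '[{"offset":[-0.0042,0,-0.0046],"yaw":0,"jaw":210},{"offset":[-0.0084,0,-0.009],"yaw":0,"jaw":210},{"offset":[-0.0128,0,-0.0133],"yaw":0,"jaw":210},{"offset":[-0.0174,0,-0.0174],"yaw":0,"jaw":210},{"offset":[-0.0222,0,-0.0211],"yaw":0,"jaw":210},{"offset":[-0.0273,0,-0.0245],"yaw":0,"jaw":210},{"offset":[-0.0326,0,-0.0275],"yaw":0,"jaw":210},{"offset":[-0.038,0,-0.0302],"yaw":0,"jaw":210},{"offset":[-0.0436,0,-0.0324],"yaw":0,"jaw":210},{"offset":[-0.0495,0,-0.0343],"yaw":0,"jaw":210}]'

```text
clock: 14.17
position: [0.4585, -0.022, 0.269]
ee_rot: [0.502, -0.495, 0.504, -0.499]
ft_force: [5.0, -1.9, 8.3]
grip_width: 0.282
```

```bash
python3 -c "
from h import *
crank(.75,C=(.5435,.0017));fit()"
```

```text
t14.17 ang -2.870 r 0.0882 Frad -4.4 Ftan -3.2 Fz 8.3 w 24.0 z 0.2690
[{"offset": [-0.0064, 0.0009, -0.0015], "yaw": 0, "jaw": 200}, {"offset": [-0.013, 0.0008, -0.0026], "yaw": 0, "jaw": 200}, {"offset": [-0.0196, 0.0007, -0.0031], "yaw": 0, "jaw": 200}, {"offset": [-0.0262, 0.0007, -0.0031], "yaw": 0, "jaw": 200}, {"offset": [-0.0328, 0.0006, -0.0027], "yaw": 0, "jaw": 200}, {"offset": [-0.0393, 0.0005, -0.0018], "yaw": 0, "jaw": 200}, {"offset": [-0.0458, 0.0005, -0.0003], "yaw": 0, "jaw": 200}, {"offset": [-0.0521, 0.0004, 0.0016], "yaw": 0, "jaw": 200}, {"offset": [-0.0583, 0.0003, 0.004], "yaw": 0, "jaw": 200}, {"offset": [-0.0643, 0.0003, 0.0068], "yaw": 0, "jaw": 200}]
fit [0.5438 0.0014 0.0887] [-0.  -0.2  0.   0.3  0.2  0.2 -0.1 -0.3  1.1 -0.8]
```

Request:
move_arm --increments '[{"offset":[-0.0064,-0.0005,-0.001],"yaw":0,"jaw":210},{"offset":[-0.013,-0.001,-0.0018],"yaw":0,"jaw":210},{"offset":[-0.0196,-0.001,-0.0023],"yaw":0,"jaw":210},{"offset":[-0.0262,-0.001,-0.0023],"yaw":0,"jaw":210},{"offset":[-0.0328,-0.001,-0.0019],"yaw":0,"jaw":210},{"offset":[-0.0393,-0.001,-0.001],"yaw":0,"jaw":210},{"offset":[-0.0457,-0.001,0.0005],"yaw":0,"jaw":210},{"offset":[-0.052,-0.001,0.0024],"yaw":0,"jaw":210},{"offset":[-0.0581,-0.001,0.0047],"yaw":0,"jaw":210},{"offset":[-0.064,-0.001,0.0074],"yaw":0,"jaw":210}]'

```text
clock: 15.0
position: [0.4657, 0.0425, 0.2691]
ee_rot: [0.502, -0.495, 0.504, -0.499]
ft_force: [1.6, -3.7, 0.3]
grip_width: 0.281
```

```bash
python3 -c "
from h import *
crank(.75,C=(.544,.0015));fit()"
```

```text
t15.00 ang 2.659 r 0.0883 Frad -3.2 Ftan -2.5 Fz 0.3 w 23.9 z 0.2691
[{"offset": [-0.0058, 0.0011, 0.0033], "yaw": 0, "jaw": 200}, {"offset": [-0.0112, 0.001, 0.007], "yaw": 0, "jaw": 200}, {"offset": [-0.0164, 0.001, 0.0111], "yaw": 0, "jaw": 200}, {"offset": [-0.0213, 0.001, 0.0156], "yaw": 0, "jaw": 200}, {"offset": [-0.0258, 0.001, 0.0205], "yaw": 0, "jaw": 200}, {"offset": [-0.0299, 0.0009, 0.0257], "yaw": 0, "jaw": 200}, {"offset": [-0.0337, 0.0009, 0.0311], "yaw": 0, "jaw": 200}, {"offset": [-0.037, 0.0009, 0.0369], "yaw": 0, "jaw": 200}, {"offset": [-0.0398, 0.0009, 0.0428], "yaw": 0, "jaw": 200}, {"offset": [-0.0423, 0.0009, 0.049], "yaw": 0, "jaw": 200}]
fit [0.5439 0.0013 0.0886] [ 0.1 -0.1 -0.   0.3  0.1  0.1 -0.1 -0.1 -0.3  1.2 -0.9]
```

Request:
move_arm --increments '[{"offset":[-0.0056,0,0.0035],"yaw":0,"jaw":210},{"offset":[-0.0109,0,0.0073],"yaw":0,"jaw":210},{"offset":[-0.0161,0,0.0114],"yaw":0,"jaw":210},{"offset":[-0.021,0,0.0159],"yaw":0,"jaw":210},{"offset":[-0.0254,0,0.0208],"yaw":0,"jaw":210},{"offset":[-0.0295,0,0.026],"yaw":0,"jaw":210},{"offset":[-0.0332,0,0.0313],"yaw":0,"jaw":210},{"offset":[-0.0365,0,0.037],"yaw":0,"jaw":210},{"offset":[-0.0393,0,0.0429],"yaw":0,"jaw":210},{"offset":[-0.0418,0,0.049],"yaw":0,"jaw":210}]'

```text
clock: 15.83
position: [0.5152, 0.085, 0.269]
ee_rot: [0.502, -0.495, 0.504, -0.499]
ft_force: [-2.2, -2.2, 5.8]
grip_width: 0.279
```

```bash
python3 -c "
from h import *
crank(.75,C=(.544,.0013));fit()"
```

```text
t15.83 ang 1.903 r 0.0885 Frad -1.3 Ftan -2.8 Fz 5.8 w 23.7 z 0.2690
[{"offset": [-0.0019, 0.0011, 0.0063], "yaw": 0, "jaw": 200}, {"offset": [-0.0034, 0.0011, 0.0128], "yaw": 0, "jaw": 200}, {"offset": [-0.0043, 0.0011, 0.0194], "yaw": 0, "jaw": 200}, {"offset": [-0.0047, 0.0011, 0.026], "yaw": 0, "jaw": 200}, {"offset": [-0.0047, 0.0012, 0.0327], "yaw": 0, "jaw": 200}, {"offset": [-0.0041, 0.0012, 0.0393], "yaw": 0, "jaw": 200}, {"offset": [-0.0031, 0.0013, 0.0458], "yaw": 0, "jaw": 200}, {"offset": [-0.0016, 0.0013, 0.0523], "yaw": 0, "jaw": 200}, {"offset": [0.0004, 0.0014, 0.0586], "yaw": 0, "jaw": 200}, {"offset": [0.0029, 0.0015, 0.0648], "yaw": 0, "jaw": 200}]
fit [0.5439 0.0013 0.0886] [ 0.1 -0.1  0.   0.3  0.1  0.1 -0.1 -0.1 -0.2 -0.1  1.2 -0.9]
```

Request:
move_arm --increments '[{"offset":[-0.0018,-0.0005,0.0063],"yaw":0,"jaw":210},{"offset":[-0.0033,-0.0005,0.0128],"yaw":0,"jaw":210},{"offset":[-0.0042,-0.0005,0.0194],"yaw":0,"jaw":210},{"offset":[-0.0046,-0.0005,0.026],"yaw":0,"jaw":210},{"offset":[-0.0046,-0.0005,0.0327],"yaw":0,"jaw":210},{"offset":[-0.004,-0.0005,0.0393],"yaw":0,"jaw":210},{"offset":[-0.003,-0.0005,0.0458],"yaw":0,"jaw":210},{"offset":[-0.0015,-0.0005,0.0523],"yaw":0,"jaw":210},{"offset":[0.0005,-0.0005,0.0586],"yaw":0,"jaw":210},{"offset":[0.003,-0.0005,0.0648],"yaw":0,"jaw":210}]'

```text
clock: 16.67
position: [0.5802, 0.0822, 0.2694]
ee_rot: [0.502, -0.495, 0.503, -0.499]
ft_force: [-3.3, 0.2, -7.7]
grip_width: 0.285
```

```bash
python3 -c "
from h import *
crank(.75,C=(.544,.0013));fit()"
```

```text
t16.67 ang 1.150 r 0.0886 Frad -1.2 Ftan -3.1 Fz -7.7 w 24.2 z 0.2694
[{"offset": [0.0029, 0.0014, 0.0059], "yaw": 0, "jaw": 200}, {"offset": [0.0063, 0.0015, 0.0117], "yaw": 0, "jaw": 200}, {"offset": [0.0101, 0.0016, 0.0171], "yaw": 0, "jaw": 200}, {"offset": [0.0144, 0.0016, 0.0222], "yaw": 0, "jaw": 200}, {"offset": [0.0189, 0.0017, 0.0271], "yaw": 0, "jaw": 200}, {"offset": [0.0239, 0.0018, 0.0315], "yaw": 0, "jaw": 200}, {"offset": [0.0291, 0.0019, 0.0356], "yaw": 0, "jaw": 200}, {"offset": [0.0347, 0.0019, 0.0392], "yaw": 0, "jaw": 200}, {"offset": [0.0405, 0.002, 0.0425], "yaw": 0, "jaw": 200}, {"offset": [0.0465, 0.0021, 0.0453], "yaw": 0, "jaw": 200}]
fit [0.5439 0.0013 0.0886] [ 0.1 -0.1 -0.   0.2  0.1  0.1 -0.1 -0.1 -0.2 -0.1  0.1  1.2 -0.9]
```

Request:
move_arm --increments '[{"offset":[0.0029,0.0005,0.0059],"yaw":0,"jaw":210},{"offset":[0.0063,0.001,0.0117],"yaw":0,"jaw":210},{"offset":[0.0101,0.001,0.0171],"yaw":0,"jaw":210},{"offset":[0.0144,0.001,0.0222],"yaw":0,"jaw":210},{"offset":[0.0189,0.001,0.0271],"yaw":0,"jaw":210},{"offset":[0.0239,0.001,0.0315],"yaw":0,"jaw":210},{"offset":[0.0291,0.001,0.0356],"yaw":0,"jaw":210},{"offset":[0.0347,0.001,0.0392],"yaw":0,"jaw":210},{"offset":[0.0405,0.001,0.0425],"yaw":0,"jaw":210},{"offset":[0.0465,0.001,0.0453],"yaw":0,"jaw":210}]'

```text
clock: 17.5
position: [0.6261, 0.0355, 0.2692]
ee_rot: [0.502, -0.495, 0.503, -0.499]
ft_force: [-4.3, 0.8, 2.3]
grip_width: 0.282
```

```bash
python3 -c "
from h import *
crank(.75,C=(.544,.0013),R=.0886)"
```

```text
t17.50 ang 0.395 r 0.0889 Frad -3.7 Ftan -2.4 Fz 2.3 w 24.0 z 0.2692
[{"offset": [0.0063, 0.0013, 0.002], "yaw": 0, "jaw": 200}, {"offset": [0.0127, 0.0013, 0.0038], "yaw": 0, "jaw": 200}, {"offset": [0.0192, 0.0014, 0.0052], "yaw": 0, "jaw": 200}, {"offset": [0.0258, 0.0015, 0.0061], "yaw": 0, "jaw": 200}, {"offset": [0.0324, 0.0016, 0.0064], "yaw": 0, "jaw": 200}, {"offset": [0.0391, 0.0016, 0.0063], "yaw": 0, "jaw": 200}, {"offset": [0.0457, 0.0017, 0.0057], "yaw": 0, "jaw": 200}, {"offset": [0.0522, 0.0018, 0.0045], "yaw": 0, "jaw": 200}, {"offset": [0.0587, 0.0018, 0.0029], "yaw": 0, "jaw": 200}, {"offset": [0.065, 0.0019, 0.0008], "yaw": 0, "jaw": 200}]
```

Request:
move_arm --increments '[{"offset":[0.0063,0.0003,0.0018],"yaw":0,"jaw":210},{"offset":[0.0127,0.0005,0.0035],"yaw":0,"jaw":210},{"offset":[0.0192,0.0005,0.0048],"yaw":0,"jaw":210},{"offset":[0.0258,0.0005,0.0057],"yaw":0,"jaw":210},{"offset":[0.0324,0.0005,0.006],"yaw":0,"jaw":210},{"offset":[0.0391,0.0005,0.0059],"yaw":0,"jaw":210},{"offset":[0.0457,0.0005,0.0053],"yaw":0,"jaw":210},{"offset":[0.0522,0.0005,0.0041],"yaw":0,"jaw":210},{"offset":[0.0587,0.0005,0.0025],"yaw":0,"jaw":210},{"offset":[0.065,0.0005,0.0005],"yaw":0,"jaw":210}]'

```text
clock: 18.33
position: [0.6268, -0.0305, 0.2693]
ee_rot: [0.502, -0.495, 0.504, -0.499]
ft_force: [3.7, 2.0, 0.8]
grip_width: 0.284
```

```bash
python3 -c "
from h import *
crank(.5,C=(.544,.0013),R=.0886)"
```

```text
t18.33 ang -0.367 r 0.0887 Frad 2.7 Ftan -3.1 Fz 0.8 w 24.2 z 0.2693
[{"offset": [0.0041, 0.0013, -0.0018], "yaw": 0, "jaw": 200}, {"offset": [0.0081, 0.0014, -0.0037], "yaw": 0, "jaw": 200}, {"offset": [0.012, 0.0014, -0.0058], "yaw": 0, "jaw": 200}, {"offset": [0.0157, 0.0014, -0.0081], "yaw": 0, "jaw": 200}, {"offset": [0.0194, 0.0015, -0.0105], "yaw": 0, "jaw": 200}, {"offset": [0.023, 0.0015, -0.0132], "yaw": 0, "jaw": 200}, {"offset": [0.0264, 0.0015, -0.016], "yaw": 0, "jaw": 200}, {"offset": [0.0296, 0.0015, -0.019], "yaw": 0, "jaw": 200}, {"offset": [0.0327, 0.0015, -0.0222], "yaw": 0, "jaw": 200}, {"offset": [0.0357, 0.0015, -0.0255], "yaw": 0, "jaw": 200}]
```

Coming up on the second stiff spot, so I'll take it slower.

Request:
move_arm --increments '[{"offset":[0.0041,0.0003,-0.0016],"yaw":0,"jaw":210},{"offset":[0.0081,0.0005,-0.0034],"yaw":0,"jaw":210},{"offset":[0.012,0.0005,-0.0055],"yaw":0,"jaw":210},{"offset":[0.0158,0.0005,-0.0078],"yaw":0,"jaw":210},{"offset":[0.0195,0.0005,-0.0102],"yaw":0,"jaw":210},{"offset":[0.0231,0.0005,-0.0129],"yaw":0,"jaw":210},{"offset":[0.0265,0.0005,-0.0157],"yaw":0,"jaw":210},{"offset":[0.0298,0.0005,-0.0188],"yaw":0,"jaw":210},{"offset":[0.033,0.0005,-0.022],"yaw":0,"jaw":210},{"offset":[0.036,0.0005,-0.0254],"yaw":0,"jaw":210}]'

```text
clock: 19.17
position: [0.6024, -0.0652, 0.2693]
ee_rot: [0.501, -0.495, 0.503, -0.501]
ft_force: [10.2, 5.9, 0.9]
grip_width: 0.281
```

```bash
python3 -c "
from h import *
crank(.42,C=(.544,.0013),R=.0886,lead=.03)"
```

```text
t19.17 ang -0.850 r 0.0885 Frad 2.2 Ftan -11.6 Fz 0.9 w 23.9 z 0.2693
[{"offset": [0.0033, 0.0013, -0.0039], "yaw": 0, "jaw": 200}, {"offset": [0.0062, 0.0013, -0.0079], "yaw": 0, "jaw": 200}, {"offset": [0.0083, 0.0013, -0.011], "yaw": 0, "jaw": 200}, {"offset": [0.0102, 0.0013, -0.0142], "yaw": 0, "jaw": 200}, {"offset": [0.012, 0.0013, -0.0175], "yaw": 0, "jaw": 200}, {"offset": [0.0136, 0.0012, -0.0208], "yaw": 0, "jaw": 200}, {"offset": [0.0151, 0.0012, -0.0243], "yaw": 0, "jaw": 200}, {"offset": [0.0165, 0.0012, -0.0277], "yaw": 0, "jaw": 200}, {"offset": [0.0177, 0.0012, -0.0312], "yaw": 0, "jaw": 200}, {"offset": [0.0187, 0.0012, -0.0348], "yaw": 0, "jaw": 200}]
```

Request:
move_arm --increments '[{"offset":[0.0033,0.0003,-0.0039],"yaw":0,"jaw":210},{"offset":[0.0062,0.0005,-0.0079],"yaw":0,"jaw":210},{"offset":[0.0083,0.0005,-0.011],"yaw":0,"jaw":210},{"offset":[0.0102,0.0005,-0.0142],"yaw":0,"jaw":210},{"offset":[0.012,0.0005,-0.0175],"yaw":0,"jaw":210},{"offset":[0.0136,0.0005,-0.0208],"yaw":0,"jaw":210},{"offset":[0.0151,0.0005,-0.0243],"yaw":0,"jaw":210},{"offset":[0.0165,0.0005,-0.0277],"yaw":0,"jaw":210},{"offset":[0.0177,0.0005,-0.0312],"yaw":0,"jaw":210},{"offset":[0.0187,0.0005,-0.0348],"yaw":0,"jaw":210}]'

```text
clock: 20.0
position: [0.5671, -0.0842, 0.2691]
ee_rot: [0.501, -0.494, 0.503, -0.501]
ft_force: [-1.9, 1.3, 9.7]
grip_width: 0.282
```

```bash
python3 -c "
from h import *
crank(.5,C=(.544,.0013),R=.0886)"
```

```text
t20.00 ang -1.307 r 0.0886 Frad -1.8 Ftan 1.5 Fz 9.7 w 24.0 z 0.2691
[{"offset": [0.001, 0.0011, -0.0043], "yaw": 0, "jaw": 200}, {"offset": [0.0018, 0.0011, -0.0087], "yaw": 0, "jaw": 200}, {"offset": [0.0024, 0.001, -0.0131], "yaw": 0, "jaw": 200}, {"offset": [0.0028, 0.001, -0.0175], "yaw": 0, "jaw": 200}, {"offset": [0.0029, 0.001, -0.0219], "yaw": 0, "jaw": 200}, {"offset": [0.0029, 0.0009, -0.0263], "yaw": 0, "jaw": 200}, {"offset": [0.0026, 0.0009, -0.0308], "yaw": 0, "jaw": 200}, {"offset": [0.0021, 0.0008, -0.0352], "yaw": 0, "jaw": 200}, {"offset": [0.0013, 0.0008, -0.0395], "yaw": 0, "jaw": 200}, {"offset": [0.0004, 0.0008, -0.0438], "yaw": 0, "jaw": 200}]
```

Request:
move_arm --increments '[{"offset":[0.001,-0.0005,-0.0043],"yaw":0,"jaw":210},{"offset":[0.0018,-0.001,-0.0087],"yaw":0,"jaw":210},{"offset":[0.0024,-0.001,-0.0131],"yaw":0,"jaw":210},{"offset":[0.0028,-0.001,-0.0175],"yaw":0,"jaw":210},{"offset":[0.0029,-0.001,-0.0219],"yaw":0,"jaw":210},{"offset":[0.0029,-0.001,-0.0263],"yaw":0,"jaw":210},{"offset":[0.0026,-0.001,-0.0308],"yaw":0,"jaw":210},{"offset":[0.0021,-0.001,-0.0352],"yaw":0,"jaw":210},{"offset":[0.0013,-0.001,-0.0395],"yaw":0,"jaw":210},{"offset":[0.0004,-0.001,-0.0438],"yaw":0,"jaw":210}]'

```text
clock: 20.83
position: [0.523, -0.0849, 0.2694]
ee_rot: [0.501, -0.495, 0.503, -0.501]
ft_force: [2.7, 1.2, -5.6]
grip_width: 0.286
```

```bash
python3 -c "
from h import *
crank(.75,C=(.544,.0013),R=.0886)"
```

```text
t20.83 ang -1.810 r 0.0887 Frad -1.8 Ftan -2.4 Fz -5.6 w 24.3 z 0.2694
[{"offset": [-0.0019, 0.0013, -0.0064], "yaw": 0, "jaw": 200}, {"offset": [-0.0043, 0.0012, -0.0126], "yaw": 0, "jaw": 200}, {"offset": [-0.007, 0.0011, -0.0186], "yaw": 0, "jaw": 200}, {"offset": [-0.0102, 0.001, -0.0244], "yaw": 0, "jaw": 200}, {"offset": [-0.0139, 0.001, -0.03], "yaw": 0, "jaw": 200}, {"offset": [-0.0179, 0.0009, -0.0353], "yaw": 0, "jaw": 200}, {"offset": [-0.0224, 0.0008, -0.0402], "yaw": 0, "jaw": 200}, {"offset": [-0.0272, 0.0007, -0.0448], "yaw": 0, "jaw": 200}, {"offset": [-0.0323, 0.0006, -0.049], "yaw": 0, "jaw": 200}, {"offset": [-0.0377, 0.0006, -0.0529], "yaw": 0, "jaw": 200}]
```

Request:
move_arm --increments '[{"offset":[-0.0019,0.0005,-0.0064],"yaw":0,"jaw":210},{"offset":[-0.0043,0.0008,-0.0126],"yaw":0,"jaw":210},{"offset":[-0.007,0.0008,-0.0186],"yaw":0,"jaw":210},{"offset":[-0.0102,0.0008,-0.0244],"yaw":0,"jaw":210},{"offset":[-0.0139,0.0008,-0.03],"yaw":0,"jaw":210},{"offset":[-0.0179,0.0008,-0.0353],"yaw":0,"jaw":210},{"offset":[-0.0224,0.0008,-0.0402],"yaw":0,"jaw":210},{"offset":[-0.0272,0.0008,-0.0448],"yaw":0,"jaw":210},{"offset":[-0.0323,0.0008,-0.049],"yaw":0,"jaw":210},{"offset":[-0.0377,0.0008,-0.0529],"yaw":0,"jaw":210}]'

```text
clock: 21.67
position: [0.47, -0.0475, 0.269]
ee_rot: [0.501, -0.494, 0.505, -0.501]
ft_force: [3.1, -1.5, 9.3]
grip_width: 0.28
```

```bash
python3 -c "
from h import *
crank(.75,C=(.544,.0013),R=.0886)"
```

```text
t21.67 ang -2.558 r 0.0886 Frad -1.7 Ftan -3.0 Fz 9.3 w 23.8 z 0.2690
[{"offset": [-0.0057, 0.0009, -0.0034], "yaw": 0, "jaw": 200}, {"offset": [-0.0117, 0.0008, -0.0064], "yaw": 0, "jaw": 200}, {"offset": [-0.0178, 0.0007, -0.0089], "yaw": 0, "jaw": 200}, {"offset": [-0.0241, 0.0006, -0.011], "yaw": 0, "jaw": 200}, {"offset": [-0.0306, 0.0005, -0.0126], "yaw": 0, "jaw": 200}, {"offset": [-0.0371, 0.0004, -0.0137], "yaw": 0, "jaw": 200}, {"offset": [-0.0437, 0.0004, -0.0143], "yaw": 0, "jaw": 200}, {"offset": [-0.0504, 0.0003, -0.0144], "yaw": 0, "jaw": 200}, {"offset": [-0.057, 0.0002, -0.0141], "yaw": 0, "jaw": 200}, {"offset": [-0.0636, 0.0002, -0.0132], "yaw": 0, "jaw": 200}]
```

Request:
move_arm --increments '[{"offset":[-0.0057,-0.0005,-0.0034],"yaw":0,"jaw":210},{"offset":[-0.0117,-0.001,-0.0064],"yaw":0,"jaw":210},{"offset":[-0.0178,-0.001,-0.0089],"yaw":0,"jaw":210},{"offset":[-0.0241,-0.001,-0.011],"yaw":0,"jaw":210},{"offset":[-0.0306,-0.001,-0.0126],"yaw":0,"jaw":210},{"offset":[-0.0371,-0.001,-0.0137],"yaw":0,"jaw":210},{"offset":[-0.0437,-0.001,-0.0143],"yaw":0,"jaw":210},{"offset":[-0.0504,-0.001,-0.0144],"yaw":0,"jaw":210},{"offset":[-0.057,-0.001,-0.0141],"yaw":0,"jaw":210},{"offset":[-0.0636,-0.001,-0.0132],"yaw":0,"jaw":210}]'

```text
clock: 22.5
position: [0.4564, 0.0156, 0.2691]
ee_rot: [0.501, -0.494, 0.505, -0.5]
ft_force: [4.8, -3.7, 0.4]
grip_width: 0.28
```

```bash
python3 -c "
from h import *
crank(.75,C=(.544,.0013),R=.0886)"
```

```text
t22.50 ang 2.980 r 0.0888 Frad -5.3 Ftan -2.9 Fz 0.4 w 23.8 z 0.2691
[{"offset": [-0.0065, 0.001, 0.0015], "yaw": 0, "jaw": 200}, {"offset": [-0.0129, 0.001, 0.0033], "yaw": 0, "jaw": 200}, {"offset": [-0.0191, 0.0009, 0.0056], "yaw": 0, "jaw": 200}, {"offset": [-0.0252, 0.0009, 0.0083], "yaw": 0, "jaw": 200}, {"offset": [-0.031, 0.0009, 0.0115], "yaw": 0, "jaw": 200}, {"offset": [-0.0366, 0.0008, 0.0152], "yaw": 0, "jaw": 200}, {"offset": [-0.0418, 0.0008, 0.0192], "yaw": 0, "jaw": 200}, {"offset": [-0.0468, 0.0008, 0.0236], "yaw": 0, "jaw": 200}, {"offset": [-0.0514, 0.0008, 0.0284], "yaw": 0, "jaw": 200}, {"offset": [-0.0557, 0.0008, 0.0335], "yaw": 0, "jaw": 200}]
```

Request:
move_arm --increments '[{"offset":[-0.0065,0.0003,0.0019],"yaw":0,"jaw":210},{"offset":[-0.0128,0.0003,0.0038],"yaw":0,"jaw":210},{"offset":[-0.019,0.0003,0.0061],"yaw":0,"jaw":210},{"offset":[-0.025,0.0003,0.0088],"yaw":0,"jaw":210},{"offset":[-0.0308,0.0003,0.012],"yaw":0,"jaw":210},{"offset":[-0.0363,0.0003,0.0156],"yaw":0,"jaw":210},{"offset":[-0.0415,0.0003,0.0196],"yaw":0,"jaw":210},{"offset":[-0.0464,0.0003,0.024],"yaw":0,"jaw":210},{"offset":[-0.051,0.0003,0.0287],"yaw":0,"jaw":210},{"offset":[-0.0553,0.0003,0.0338],"yaw":0,"jaw":210}]'

```text
clock: 23.33
position: [0.4895, 0.0711, 0.269]
ee_rot: [0.501, -0.494, 0.505, -0.5]
ft_force: [-2.0, -1.8, 9.0]
grip_width: 0.28
```

```bash
python3 -c "
from h import *
crank(.75,C=(.544,.0013),R=.0886)"
```

```text
t23.33 ang 2.233 r 0.0886 Frad -0.1 Ftan -2.7 Fz 9.0 w 23.8 z 0.2690
[{"offset": [-0.0039, 0.001, 0.0054], "yaw": 0, "jaw": 200}, {"offset": [-0.0074, 0.001, 0.011], "yaw": 0, "jaw": 200}, {"offset": [-0.0104, 0.001, 0.017], "yaw": 0, "jaw": 200}, {"offset": [-0.013, 0.0011, 0.0231], "yaw": 0, "jaw": 200}, {"offset": [-0.0151, 0.0011, 0.0294], "yaw": 0, "jaw": 200}, {"offset": [-0.0167, 0.0012, 0.0358], "yaw": 0, "jaw": 200}, {"offset": [-0.0178, 0.0012, 0.0424], "yaw": 0, "jaw": 200}, {"offset": [-0.0185, 0.0013, 0.049], "yaw": 0, "jaw": 200}, {"offset": [-0.0186, 0.0013, 0.0556], "yaw": 0, "jaw": 200}, {"offset": [-0.0183, 0.0014, 0.0623], "yaw": 0, "jaw": 200}]
```

Request:
move_arm --increments '[{"offset":[-0.0039,-0.0005,0.0054],"yaw":0,"jaw":210},{"offset":[-0.0074,-0.001,0.011],"yaw":0,"jaw":210},{"offset":[-0.0104,-0.001,0.017],"yaw":0,"jaw":210},{"offset":[-0.013,-0.001,0.0231],"yaw":0,"jaw":210},{"offset":[-0.0151,-0.001,0.0294],"yaw":0,"jaw":210},{"offset":[-0.0167,-0.001,0.0358],"yaw":0,"jaw":210},{"offset":[-0.0178,-0.001,0.0424],"yaw":0,"jaw":210},{"offset":[-0.0185,-0.001,0.049],"yaw":0,"jaw":210},{"offset":[-0.0186,-0.001,0.0556],"yaw":0,"jaw":210},{"offset":[-0.0183,-0.001,0.0623],"yaw":0,"jaw":210}]'

```text
clock: 24.17
position: [0.5519, 0.0897, 0.2695]
ee_rot: [0.502, -0.494, 0.505, -0.5]
ft_force: [-3.2, -1.8, -13.1]
grip_width: 0.281
```

```bash
python3 -c "
from h import *
crank(.62,C=(.544,.0013),R=.0886)"
```

```text
t24.17 ang 1.482 r 0.0887 Frad -2.0 Ftan -3.0 Fz -13.1 w 23.8 z 0.2695
[{"offset": [0.0008, 0.0015, 0.0054], "yaw": 0, "jaw": 200}, {"offset": [0.0018, 0.0016, 0.0108], "yaw": 0, "jaw": 200}, {"offset": [0.0031, 0.0017, 0.0162], "yaw": 0, "jaw": 200}, {"offset": [0.0048, 0.0017, 0.0214], "yaw": 0, "jaw": 200}, {"offset": [0.0068, 0.0018, 0.0265], "yaw": 0, "jaw": 200}, {"offset": [0.0091, 0.0019, 0.0315], "yaw": 0, "jaw": 200}, {"offset": [0.0117, 0.0019, 0.0363], "yaw": 0, "jaw": 200}, {"offset": [0.0146, 0.002, 0.041], "yaw": 0, "jaw": 200}, {"offset": [0.0178, 0.0021, 0.0455], "yaw": 0, "jaw": 200}, {"offset": [0.0212, 0.0022, 0.0497], "yaw": 0, "jaw": 200}]
```

Request:
move_arm --increments '[{"offset":[0.0008,0.0007,0.0054],"yaw":0,"jaw":210},{"offset":[0.0018,0.0012,0.0108],"yaw":0,"jaw":210},{"offset":[0.0031,0.0012,0.0162],"yaw":0,"jaw":210},{"offset":[0.0048,0.0012,0.0214],"yaw":0,"jaw":210},{"offset":[0.0068,0.0012,0.0265],"yaw":0,"jaw":210},{"offset":[0.0091,0.0012,0.0315],"yaw":0,"jaw":210},{"offset":[0.0117,0.0012,0.0363],"yaw":0,"jaw":210},{"offset":[0.0146,0.0012,0.041],"yaw":0,"jaw":210},{"offset":[0.0178,0.0012,0.0455],"yaw":0,"jaw":210},{"offset":[0.0195,0.0012,0.0476],"yaw":0,"jaw":210}]'

```text
clock: 25.0
position: [0.6004, 0.0699, 0.2692]
ee_rot: [0.501, -0.494, 0.505, -0.5]
ft_force: [-2.9, -0.3, 2.6]
grip_width: 0.282
```

Request:
move_arm --increments '[{"offset":[0,0,0],"yaw":0,"jaw":210},{"offset":[0,0,0],"yaw":0,"jaw":210},{"offset":[0,0,0],"yaw":0,"jaw":150},{"offset":[0,0,0],"yaw":0,"jaw":110},{"offset":[0,0,0],"yaw":0,"jaw":90},{"offset":[0,-0.01,0],"yaw":0,"jaw":90},{"offset":[0,-0.03,0],"yaw":0,"jaw":90},{"offset":[0,-0.055,0],"yaw":0,"jaw":90},{"offset":[0,-0.065,0],"yaw":0,"jaw":90}]'

```text
clock: 25.75
position: [0.6005, 0.0714, 0.3382]
ee_rot: [0.5, -0.493, 0.506, -0.501]
ft_force: [-0.3, -0.8, 1.1]
grip_width: 0.646
```

```bash
python3 -c "
from h import *
off([(.637,-.175,.334)])
t=manip.camera('top');save(t,'t3')
for q in('lever_grip','crank_handle'):
    for x in manip.spot_point(t,q)[:2]: print(q,x['centre'],x['confidence'],dep(t,x['centre']))
"
```

```text
j [ 0.3823  0.3368 -0.7652  1.3484  0.2468  1.5378 -0.3579] z ang 0.13864420992074958
[0.2464 0.0076 0.0359]
lever_grip [361.4, 127.8] 0.54 [ 0.6363 -0.1728  0.2291]
```

Request:
move_arm --increments '[{"offset":[0.035,0,0.005],"yaw":-6,"jaw":90},{"offset":[0.07,0,0.01],"yaw":-12,"jaw":90},{"offset":[0.105,0,0.015],"yaw":-18,"jaw":90},{"offset":[0.14,0,0.02],"yaw":-24,"jaw":90},{"offset":[0.175,0,0.025],"yaw":-30,"jaw":90},{"offset":[0.21,0,0.03],"yaw":-36,"jaw":90},{"offset":[0.235,0,0.034],"yaw":-40,"jaw":90},{"offset":[0.249,0,0.036],"yaw":-40,"jaw":90},{"offset":[0.249,0,0.036],"yaw":-40,"jaw":90},{"offset":[0.249,0,0.036],"yaw":-40,"jaw":90}]'

```text
clock: 26.73
position: [0.6365, -0.1773, 0.3374]
ee_rot: [0.643, -0.294, 0.304, -0.639]
ft_force: [-0.2, 0.7, -0.1]
grip_width: 0.646
```

```bash
python3 -c "
from h import *
s,t=manip.camera('scene'),manip.camera('top');save(t,'t4');save(s,'s4')
off([(.637,-.178,.334),(.637,-.178,.212)])
for n,p in(('s',s),('t',t)):
  for q in('lever_grip','crank_handle'):
    for x in manip.spot_point(p,q)[:2]: print(n,q,x['centre'],x['confidence'],dep(p,x['centre']))
  K,R,tt=map(np.array,(p['intrinsics'],p['R'],p['t']));v,u=np.mgrid[:384,:512];d=p['depth']
  X=(np.stack([u,v,np.ones_like(u)],-1)@np.linalg.inv(K).T*d[...,None]-tt)@R;X=X[d>0]
  m=(np.hypot(X[:,0]-.637,X[:,1]+.178)<.03)&(X[:,2]>.2)&(X[:,2]<.25);Q=X[m];Q=Q[Q[:,2]>.228] if m.any() else Q
  if len(Q):print('knob top',Q.mean(0),len(Q))
"
```

```text
j [ 0.6971  0.4744 -0.7633  1.1842  0.3326  1.5892  0.7036] z ang 40.199107210289064
[ 0.0021  0.0043 -0.0015]
[ 0.0001  0.1263 -0.0016]
s lever_grip [120.4, 187.4] 0.57 [ 0.6468 -0.1767  0.2126]
s lever_grip [382.8, 326.4] 0.48 [0.698  0.4035 0.0631]
s crank_handle [235.1, 180.6] 0.85 [0.6111 0.075  0.2721]
knob top [ 0.639  -0.1801  0.2326] 78
t lever_grip [362.9, 130.3] 0.95 [ 0.6296 -0.1759  0.2311]
t lever_grip [145.3, 131.2] 0.53 [0.6443 0.3902 0.1037]
t crank_handle [260.1, 138.6] 0.51 [0.5898 0.0766 0.2899]
knob top [ 0.6348 -0.181   0.2322] 64
```

Request:
move_arm --increments '[{"offset":[0.001,0.025,0],"yaw":0,"jaw":100},{"offset":[0.001,0.055,0],"yaw":0,"jaw":100},{"offset":[0.001,0.085,0],"yaw":0,"jaw":100},{"offset":[0.001,0.11,0],"yaw":0,"jaw":100},{"offset":[0.001,0.124,0],"yaw":0,"jaw":110},{"offset":[0.001,0.124,0],"yaw":0,"jaw":140},{"offset":[0.001,0.124,0],"yaw":0,"jaw":160},{"offset":[0.001,0.124,0],"yaw":0,"jaw":165}]' --squeeze 20

```text
clock: 27.7
position: [0.6397, -0.1784, 0.2168]
ee_rot: [0.643, -0.291, 0.304, -0.639]
ft_force: [0.1, 0.7, 1.2]
grip_width: 0.351
```

```bash
python3 -c "
from h import *
print(manip.get_obs()['position'],manip.get_obs()['ft_force'],manip.get_obs()['grip_width']);swing(-50.2,-87,R=.12,z=.213)"
```

```text
[ 0.6397 -0.1784  0.2168] [0.096  0.6801 1.1994] 0.3508734127700052
j [ 0.7188  0.5272 -0.7463  1.3746  0.369   1.362   0.6719] z ang 40.217078519221396
[-0.0017  0.0038 -0.0104]
[-0.0025  0.0037 -0.0181]
[-0.0037  0.0037 -0.0257]
[-0.0055  0.0037 -0.0332]
[-0.0078  0.0036 -0.0405]
[-0.0105  0.0035 -0.0477]
[-0.0137  0.0034 -0.0548]
[-0.0173  0.0034 -0.0616]
[-0.0213  0.0033 -0.0681]
[-0.0258  0.0032 -0.0744]
```

Request:
move_arm --increments '[{"offset":[-0.0012,0.002,-0.007],"yaw":3.5,"jaw":165},{"offset":[-0.0023,0.003,-0.0145],"yaw":7,"jaw":165},{"offset":[-0.0034,0.0035,-0.022],"yaw":10.5,"jaw":165},{"offset":[-0.005,0.0035,-0.03],"yaw":14,"jaw":165},{"offset":[-0.007,0.0035,-0.038],"yaw":17.5,"jaw":165},{"offset":[-0.01,0.0035,-0.046],"yaw":21,"jaw":165},{"offset":[-0.0133,0.0035,-0.0535],"yaw":25,"jaw":165},{"offset":[-0.017,0.0035,-0.061],"yaw":29,"jaw":165},{"offset":[-0.0213,0.0035,-0.068],"yaw":33,"jaw":165},{"offset":[-0.0258,0.0035,-0.0744],"yaw":37,"jaw":165}]'

```text
clock: 28.53
position: [0.5685, -0.2054, 0.2159]
ee_rot: [-0.512, 0.478, -0.495, 0.515]
ft_force: [5.9, 3.7, 2.6]
grip_width: 0.355
```

```bash
python3 -c "
from h import *
o=manip.get_obs();d=o['position'][:2]-P;a=np.degrees(np.arctan2(d[1],d[0]));print(a,np.hypot(*d),o['ft_force'])
swing(a,-117,R=.12,z=.213)"
```

```text
-85.88261840489592 0.11873184253026395 [5.8681 3.7201 2.5925]
j [ 0.7929  0.3619 -0.658   1.5566  0.2377  1.2786  0.1572] z ang 3.137712534328583
[ 0.0012  0.0028 -0.0066]
[ 0.0007  0.0026 -0.0131]
[-0.      0.0025 -0.0195]
[-0.0011  0.0023 -0.0259]
[-0.0026  0.0022 -0.0323]
[-0.0044  0.002  -0.0385]
[-0.0066  0.0019 -0.0447]
[-0.009   0.0017 -0.0507]
[-0.0118  0.0016 -0.0566]
[-0.015   0.0014 -0.0623]
```

Request:
move_arm --increments '[{"offset":[0.0005,0.001,-0.0066],"yaw":3,"jaw":165},{"offset":[0.0003,0.002,-0.0131],"yaw":6,"jaw":165},{"offset":[0,0.002,-0.0195],"yaw":9,"jaw":165},{"offset":[-0.0011,0.002,-0.0259],"yaw":12,"jaw":165},{"offset":[-0.0026,0.002,-0.0323],"yaw":15,"jaw":165},{"offset":[-0.0044,0.002,-0.0385],"yaw":18,"jaw":165},{"offset":[-0.0066,0.002,-0.0447],"yaw":21,"jaw":165},{"offset":[-0.009,0.002,-0.0507],"yaw":24,"jaw":165},{"offset":[-0.0118,0.002,-0.0566],"yaw":27,"jaw":165},{"offset":[-0.015,0.002,-0.0623],"yaw":30,"jaw":165}]'

```text
clock: 29.37
position: [0.5082, -0.1935, 0.2158]
ee_rot: [0.364, -0.593, 0.612, -0.376]
ft_force: [4.5, -0.5, 3.0]
grip_width: 0.352
```

```bash
python3 -c "
from h import *
o=manip.get_obs();d=o['position'][:2]-P;a=np.degrees(np.arctan2(d[1],d[0]));print(a,np.hypot(*d),o['ft_force'])
swing(a,a-6,R=.12,z=.213,n=6)"
```

```text
-115.94394297894412 0.11839152450514165 [ 4.5352 -0.5102  3.0057]
j [ 0.8159  0.2037 -0.6053  1.7224  0.1318  1.2224 -0.2913] z ang -26.939622847389302
[ 0.0016  0.0028 -0.0022]
[ 0.0016  0.0027 -0.0042]
[ 0.0016  0.0026 -0.0063]
[ 0.0015  0.0026 -0.0084]
[ 0.0013  0.0025 -0.0105]
[ 0.0012  0.0024 -0.0126]
```

Request:
move_arm --increments '[{"offset":[0,0,-0.002],"yaw":1,"jaw":165},{"offset":[0,0,-0.004],"yaw":2,"jaw":165},{"offset":[0,0,-0.006],"yaw":3,"jaw":165},{"offset":[0,0,-0.008],"yaw":4,"jaw":165},{"offset":[0,0,-0.0095],"yaw":5,"jaw":165},{"offset":[0,0,-0.0105],"yaw":5,"jaw":165}]'

```text
clock: 29.87
position: [0.5005, -0.1888, 0.2174]
ee_rot: [0.336, -0.607, 0.629, -0.35]
ft_force: [4.7, -1.2, 3.8]
grip_width: 0.352
```

Request:
move_arm --increments '[{"offset":[0,0,-0.002],"yaw":0,"jaw":165},{"offset":[0,0,-0.0035],"yaw":0,"jaw":165},{"offset":[0,0,-0.0045],"yaw":0,"jaw":165},{"offset":[0,0,-0.005],"yaw":0,"jaw":165}]'

```text
clock: 30.2
position: [0.4987, -0.1881, 0.2187]
ee_rot: [0.334, -0.605, 0.631, -0.352]
ft_force: [15.7, -9.9, -6.9]
grip_width: 0.349
```

Request:
move_arm --increments '[{"offset":[0,0,0.003],"yaw":0,"jaw":150},{"offset":[0,0,0.003],"yaw":0,"jaw":110},{"offset":[0,0,0.003],"yaw":0,"jaw":90},{"offset":[0,0,0.003],"yaw":0,"jaw":90},{"offset":[0,-0.02,0.003],"yaw":0,"jaw":90},{"offset":[0,-0.05,0.003],"yaw":0,"jaw":90},{"offset":[0,-0.085,0.003],"yaw":0,"jaw":90},{"offset":[0,-0.12,0.003],"yaw":0,"jaw":90},{"offset":[0.035,-0.13,0.003],"yaw":0,"jaw":90},{"offset":[0.07,-0.13,0.003],"yaw":0,"jaw":90}]'

```text
clock: 31.03
position: [0.4605, -0.2453, 0.3523]
ee_rot: [0.335, -0.603, 0.632, -0.355]
ft_force: [0.2, -0.7, 0.3]
grip_width: 0.647
```

Request:
move_arm --increments '[{"offset":[0.035,0,0],"yaw":0,"jaw":90},{"offset":[0.07,0,0],"yaw":0,"jaw":90},{"offset":[0.105,0,0],"yaw":0,"jaw":90},{"offset":[0.105,0,0],"yaw":0,"jaw":90},{"offset":[0.105,0,0],"yaw":0,"jaw":90}]'

```text
clock: 31.45
position: [0.404, -0.3362, 0.3515]
ee_rot: [0.334, -0.604, 0.632, -0.353]
ft_force: [0.5, 0.6, -0.2]
grip_width: 0.643
```

```bash
python3 -c "
from h import *
o=manip.get_obs();print(o['position'],o['ft_force'],o['clock'])
s,t=manip.camera('scene'),manip.camera('top');save(t,'t5');save(s,'s5')
for n,p in(('s',s),('t',t)):
  for q in('lever_grip','crank_handle','lever_pivot'):
    for x in manip.spot_point(p,q)[:1]: print(n,q,x['centre'],x['confidence'],dep(p,x['centre']))
def mt(a,b,c,r,h=9):
    T=a[r-h:r+h+1,c-h:c+h+1];W=b[r-h-5:r+h+6,c-h-5:c+h+6]
    m=cv2.matchTemplate(W,T,cv2.TM_CCOEFF_NORMED);_,v,_,(x,y)=cv2.minMaxLoc(m);return x-5,y-5,round(v,2)
for k,pts in {'t':[(223,165),(231,207),(316,191),(307,149),(328,161),(265,135),(341,212),(270,224)],'s':[(184,246),(289,256),(293,218),(250,190),(281,190),(120,200),(234,180),(196,210)]}.items():
    a=cv2.imread(f'pics/{k}0.png');b=cv2.imread(f'pics/{k}5.png');print(k,[mt(a,b,*p) for p in pts])
a=s['pixels'][100:300,80:330,::-1];b=t['pixels'][80:280,200:400,::-1]
cv2.imwrite('pics/c5.png',cv2.resize(np.hstack([a,b]),None,fx=1.75,fy=1.75,interpolation=cv2.INTER_CUBIC))
"
```

```text
[ 0.404  -0.3362  0.3515] [ 0.5036  0.6047 -0.2022] 31.45
s lever_grip [149.2, 148.2] 0.78 [ 0.5099 -0.1849  0.2164]
s crank_handle [235.9, 181.3] 0.75 [0.6104 0.0763 0.2701]
s lever_pivot [178.2, 174.0] 0.82 [ 0.432  -0.1702  0.0774]
t lever_grip [366.9, 183.6] 0.91 [ 0.4982 -0.1843  0.2328]
t crank_handle [260.8, 138.9] 0.5 [0.589  0.075  0.2909]
t lever_pivot [158.4, 178.2] 0.75 [0.5263 0.3719 0.0028]
t [(0, 0, 0.94), (0, 0, 1.0), (-4, 1, 0.85), (0, 0, 0.99), (0, 0, 0.92), (-1, 1, 0.95), (0, 0, 0.93), (0, 0, 1.0)]
s [(0, 0, 1.0), (0, 0, 0.99), (0, 0, 0.99), (2, 0, 1.0), (0, 0, 0.99), (0, 0, 1.0), (2, 0, 0.98), (1, -1, 0.82)]
```

View pics/c5.png

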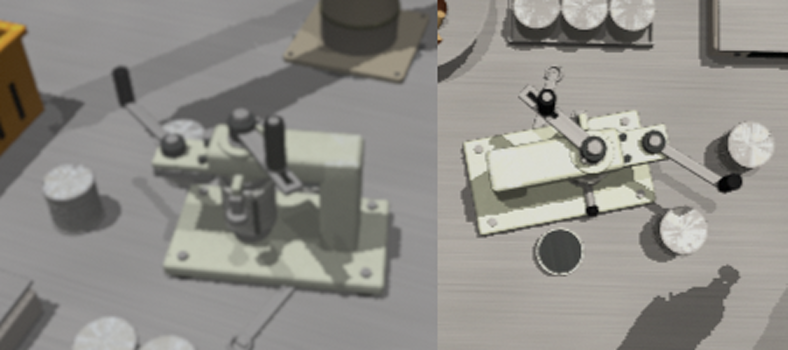

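The picture shows the lever out past where it started, with its knob at crop pixel (730,183). The crank handle is back at its start at (547,100), the seamer and bystanders haven't moved, and the arm is clear. I'm handing it in.

```bash
python3 -c "
from h import *
manip.hand_in()"
```

```text
the job is handed in; nothing more can be done
```

The lid is seamed and the job is handed in at about 31.5 s of the 72 s allowed. I swung the roll lever in to its stop, gave the crank two clockwise turns at about 0.5–0.9 rad/s through both stiff spots, released it, and swung the lever out to its stop. `hand_in` reported no verdict, so the results below are my own checks.

**Lever:** I judged both ends by feel, from the force rising to about 16–18 N with the knob no longer moving. It now sits a little further out than where it started.

**Crank:** The handle came to rest about 3 mm from where it began. From where I felt the stiff spot, the spindle ended near 13.6 rad. During the turns the sideways force, sampled at the end of each move, stayed under about 12 N.

**Seamer and bystanders:** The well-matched patches on the seamer's base, column and nearby objects are unchanged between the first and last pictures. I did not check the spanner, brush, bowl or jar separately.

**Checks that disagreed:** One patch match on the seamer's base was 4 px off with a low score; I put this down to the moved shadow. The network's last two lever-pivot fixes landed on other objects, so I ignored them and relied on the picture matches.

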